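Unload the heating block and plate holder for washing

ROBOT

A 7-joint arm with a two-finger parallel gripper is mounted at the origin on the work surface. World frame = base frame: x ahead of the robot, y to its left, z up, the work surface at z = 0. Lengths are in m, angles in rad, forces in N, time in s.
With the tool pointing down it reaches from about 0.4 to 0.85 m from the base axis. Payload 4.5 kg.
Tool frame: the origin (TCP) lies midway between the tips of the shut fingers; the grasp point (between the pads) lies 19 mm behind it; z points along the fingers, y is the line along which they close (so a half turn about z gives the same grasp; the last joint's range is limited). The gripper opens to 85 mm and grips with 20 to 120 N. Pads are 22 mm wide; open, the fingers measure 114 mm over their backs; the gripper's body (76 mm by 85 mm) begins 54 mm behind the grasp point. The pads swing forward as they close: fully open they stand 13 mm farther back than shut.
Start: joints at [1.203, 0.689, -0.195, 1.565, 0.157, 0.902, -0.215], TCP at [0.244, -0.575, 0.231] pointing down, gripper open.
Joint ranges: [-3.01, 3.01], [-0.46, 2.08], [-1.47, 1.51], [0.13, 2.56], [-1, 4.14], [0.04, 2.09], [-2.66, 2.66]. Speed limits (rad/s): [2.57, 2.57, 3.14, 3.14, 3.14, 3.14, 3.14].

INTERFACE

Orientations are given as [roll, pitch, yaw] about the fixed x, y, z axes, in that order (R = Rz(yaw) Ry(pitch) Rx(roll)).
In Python, from bench import robot gives the robot as it stands.
- The arm moves only by the shell command python3 nudge.py 'ROWS' [FORCE]. ROWS is a JSON list of rows, 1 to 10 of them, each of 7 numbers: dx, dy, dz in m, then a rotation vector rx, ry, rz in rad, then the finger opening in m; each row is the pose to reach, as a shift and turn from the pose commanded when the command began, along the tool's axes at that moment; what a row does not reach only later rows make up. A row lasts 1/10 s, in which the tool goes at most 0.05 m and 0.15 rad, less where a joint would pass 70% of its speed; a pose out of reach is approached as far as the arm can. The fingers move at their own pace and stop on an object; FORCE is the grip in N (left out, the last holds). Time passes only in rows, so rows that do not move let the fingers close. It prints the time, the measured TCP pose, the force, the opening and the grip force at its end.
- robot.read_state(): the state, without advancing time (a new reading comes with each control period).
- robot.snapshot(name): name is "scene" or "side" or "wrist"; returns a dict with "pixels" (420x560x3 uint8, blue, green, red), "vertical_fov" (degrees; the focal length in pixels is half the picture's height over the tangent of half this angle, whatever the lens; pixels are square), "cx", "cy" (the principal point, pixels), "k1" (the pictures are not rectified: a ray, as slopes to the right and down, at radius r is drawn at 1 + k1 r^2 times it, then the intrinsics apply), "extrinsics" (4x4, takes a point from camera to world coordinates); the wrist camera has in their place "mount" (4x4, takes a point from camera to tool coordinates, whose origin is the TCP and whose axes are the flange's). Camera axes: x right, y down, z forward; pixel columns grow to the right and rows downward; lengths in m; the calibration is good to about 2 mm. A picture is of the moment at which its call begins: read the wrist's pose just before it. There is no depth.
- robot.sign_off(): hands the job in; it is judged then, once.
The state is a dict: "clock": time; "joint_positions": joint angles; "joint_vel": joint speeds; "joint_efforts": joint torques, N m; "ee_pos": TCP position; "eef_rot": TCP orientation; "force": force on the tool from outside, world axes, zero at the start; "moment": the same for the moment, N m; "width": finger opening in m; "gripper_force": force on a finger pad.
Only numpy, scipy, OpenCV 4.12 (cv2) and the standard library are available. Lean on these libraries where they do the work, as an engineer would, in place of code of your own. Each camera call takes 0.05 s, during which the arm holds its last target. There are 200 camera calls.

TASK

The run is over, so clear the station for washing up. Use the red ejector levers to raise the vials out of the heating block and stand every vial upright in the grey wash crate, one to a bay; slide every glass plate straight up out of the white holder and stand it, orange strip up, fully down in a slot of the blue drying rack. Leave all the ejector levers lifted back up, ready for the next run, and do not disturb the beaker, the white jar, the foil-wrapped flask or the spatula.

Things in the scene. Friction and masses are not known exactly. Their poses are not given: they have to be found in the camera images.
- block: Aluminium heating block, fixed: 60 (x) x 152 (y) x 70 mm high. Wells 0, 1, 2, 31.5 mm across, open in its top at y = -54, 0, +54 mm (x = 0) in its frame; a vial in one, lever up, stands 57 mm below the mouth: cap flush, cannot be gripped. An ejector lever sticks out of its +x face (away from the robot at yaw 0) in front of each well. Origin: centre of underside; z up.
- lever0 (a joint): Ejector lever of well 0 (rad): 0 = up (arm slopes 0.3 rad upward, lifter down), 0.6 = fully pressed, its stop (arm slopes 0.3 rad downward). Pressing it raises the vial in proportion, 28 mm over the full stroke. About 4 N on the paddle, down or up, moves it; no return spring, it stays where it is left.
- paddle0 (a point): Middle of the top face of the red paddle (24 x 22 x 7 mm) at the end of lever 0. The hinge is 34 mm in front (+x) of the well's axis, 52 mm above the bench; the paddle is 72 mm from the hinge, about 77 mm above the bench when up, 34 mm when fully pressed, its x nearly unchanged.
- lever1 (a joint): Ejector lever of well 1 (rad): 0 = up (arm slopes 0.3 rad upward, lifter down), 0.6 = fully pressed, its stop (arm slopes 0.3 rad downward). Pressing it raises the vial in proportion, 28 mm over the full stroke. About 4 N on the paddle, down or up, moves it; no return spring, it stays where it is left.
- paddle1 (a point): Middle of the top face of the red paddle (24 x 22 x 7 mm) at the end of lever 1. The hinge is 34 mm in front (+x) of the well's axis, 52 mm above the bench; the paddle is 72 mm from the hinge, about 77 mm above the bench when up, 34 mm when fully pressed, its x nearly unchanged.
- lever2 (a joint): Ejector lever of well 2 (rad): 0 = up (arm slopes 0.3 rad upward, lifter down), 0.6 = fully pressed, its stop (arm slopes 0.3 rad downward). Pressing it raises the vial in proportion, 28 mm over the full stroke. About 4 N on the paddle, down or up, moves it; no return spring, it stays where it is left.
- paddle2 (a point): Middle of the top face of the red paddle (24 x 22 x 7 mm) at the end of lever 2. The hinge is 34 mm in front (+x) of the well's axis, 52 mm above the bench; the paddle is 72 mm from the hinge, about 77 mm above the bench when up, 34 mm when fully pressed, its x nearly unchanged.
- vial0: Amber glass vial with green cap, 28 mm across, 57 mm tall (the cap is the top 14 mm), about 50 g. Starts seated in well 0, or is absent. Origin: centre of its underside; z along its axis to the cap.
- vial1: Amber glass vial with green cap, 28 mm across, 57 mm tall (the cap is the top 14 mm), about 50 g. Starts seated in well 1, or is absent. Origin: centre of its underside; z along its axis to the cap.
- vial2: Amber glass vial with green cap, 28 mm across, 57 mm tall (the cap is the top 14 mm), about 50 g. Starts seated in well 2, or is absent. Origin: centre of its underside; z along its axis to the cap.
- holder: White slotted holder, fixed: 80 (x) x 118 (y) x 50 mm high. Three slots open to the top at y = -40, 0, +40 mm in its frame, solid between, each 8 mm wide in y, 68 mm long in x, 42 mm deep (floor 8 mm above the bench). Origin: centre of underside; z up.
- plate0: Glass plate 64 mm wide (x), 5 mm thick (y), standing on edge, with an orange grip strip 64 x 10 mm and 14 mm high along its upper edge; 76 mm tall in all, about 70 g. Starts in slot 0 of the white holder (slot at y = -40 mm in the holder's frame, the strip's top 84 mm above the bench), or is absent. Origin: middle of its lower edge; z up towards the strip, y through its thickness.
- plate1: Glass plate 64 mm wide (x), 5 mm thick (y), standing on edge, with an orange grip strip 64 x 10 mm and 14 mm high along its upper edge; 76 mm tall in all, about 70 g. Starts in slot 1 of the white holder (slot at y = 0 mm in the holder's frame, the strip's top 84 mm above the bench), or is absent. Origin: middle of its lower edge; z up towards the strip, y through its thickness.
- plate2: Glass plate 64 mm wide (x), 5 mm thick (y), standing on edge, with an orange grip strip 64 x 10 mm and 14 mm high along its upper edge; 76 mm tall in all, about 70 g. Starts in slot 2 of the white holder (slot at y = 40 mm in the holder's frame, the strip's top 84 mm above the bench), or is absent. Origin: middle of its lower edge; z up towards the strip, y through its thickness.
- rack: Blue drying rack, loose, 0.7 kg: 90 (x) x 118 (y) x 42 mm high. Three slots open to the top at y = -40, 0, +40 mm in its frame, solid between, each 14 mm wide in y, 78 mm long in x, 34 mm deep (floor 8 mm above its underside); a plate in one may lean a little. Origin: centre of underside; z up.
- crate: Grey moulded wash crate, loose on the bench, 0.6 kg: 112 x 112 mm, 37 mm high, with four square bays 41 mm wide open to the top, their middles at x = +-27, y = +-27 mm in its frame, their floors 4 mm above its underside. Outer walls 8.5 mm, cross-shaped divider 13 mm thick, both as high as the crate. Origin: centre of its underside; z up.
- beaker: Glass beaker, 68 mm across, 80 mm tall, a bystander at the far edge of the work. Origin: centre of its underside.
- jar: White plastic jar with red lid, 64 mm across, 85 mm tall, a bystander to the robot's right. Origin: centre of its underside.
- flask: Foil-wrapped conical flask, 72 mm across, 85 mm tall, a bystander to the robot's left. Origin: centre of its underside.
- spatula: Steel lab spatula lying flat along its x axis, 170 mm long, 14 mm wide, 5 mm thick, a bystander at the far edge. Origin: its middle, at its underside.

How it is judged:
At the end, for the whole second after the job is handed in: Every vial upright (0.25 rad) on the floor of a crate bay (within 12 mm of the crate's underside); every plate strip up (0.4 rad), down in a rack slot (lower edge within 16 mm of the rack's underside); all levers up (below 0.12 rad); crate and rack level, all at rest (x of vial0 in the frame of crate between -0.055 and 0.055 m and y of vial0 in the frame of crate between -0.055 and 0.055 m and z of vial0 in the frame of crate between -0.002 and 0.012 m and angle between each of vial0, vial1, vial2's own z axis and vertical below 0.25 rad and linear speed of each of vial0, plate0, vial1, plate1, vial2, plate2 below 0.03 m/s and x of plate0 in the frame of rack between -0.02 and 0.02 m and y of plate0 in the frame of rack between -0.052 and 0.052 m and z of plate0 in the frame of rack between 0 and 0.016 m and angle between each of plate0, plate1, plate2's own z axis and vertical below 0.4 rad and x of vial1 in the frame of crate between -0.055 and 0.055 m and y of vial1 in the frame of crate between -0.055 and 0.055 m and z of vial1 in the frame of crate between -0.002 and 0.012 m and x of plate1 in the frame of rack between -0.02 and 0.02 m and y of plate1 in the frame of rack between -0.052 and 0.052 m and z of plate1 in the frame of rack between 0 and 0.016 m and x of vial2 in the frame of crate between -0.055 and 0.055 m and y of vial2 in the frame of crate between -0.055 and 0.055 m and z of vial2 in the frame of crate between -0.002 and 0.012 m and x of plate2 in the frame of rack between -0.02 and 0.02 m and y of plate2 in the frame of rack between -0.052 and 0.052 m and z of plate2 in the frame of rack between 0 and 0.016 m and value of joint each of lever0, lever1, lever2 below 0.12 rad and angle between each of crate, rack's own z axis and vertical below 0.1 rad); the robot touches nothing.
It fails at once if the beaker is moved more than 30 mm (distance of beaker from where it was at the start of the episode above 0.03 m).
It fails at once if the jar is moved more than 30 mm (distance of jar from where it was at the start of the episode above 0.03 m).
It fails at once if the flask is moved more than 30 mm (distance of flask from where it was at the start of the episode above 0.03 m).
It fails at once if the spatula is moved more than 30 mm (distance of spatula from where it was at the start of the episode above 0.03 m).
It fails at once if a glass plate falls over flat (angle between any of plate0, plate1, plate2's own z axis and vertical above 1.2 rad).
Of vial0, vial1, vial2 only 2 to 3 are there at a start; the rules pass over those that are not, and their reading is None.
Of plate0, plate1, plate2 only 2 to 3 are there at a start; the rules pass over those that are not, and their reading is None.
At some moment in a run one of rack, crate may be knocked a few centimetres aside while the robot is not near it.
It also fails if it takes over 210 s, if anything falls off the work surface, if the arm or the gripper's body presses on something with over 40 N, if the wrist force passes 120 N, or if a joint passes its speed limit or range.

## Working session

There is one attempt and no reset: what is moved stays moved. The work goes in short steps, Python scripts to look and compute and a shell command to move; the robot and the scene stay as the last step left them, time stands still between calls to the robot, and variables do not carry over. Pictures are saved under pics/ and viewed, at most 14 in all, crops included, and the job is handed in when it is done.

```bash
ls; mkdir -p pics; cat > h.py <<'E'
import numpy as np,cv2,sys
from bench import robot
from scipy.spatial.transform import Rotation as R
def cam(name):
    st=robot.read_state(); s=robot.snapshot(name)
    im=np.array(s["pixels"],dtype=np.uint8)
    f=im.shape[0]/2/np.tan(np.radians(s["vertical_fov"])/2)
    if "extrinsics" in s: T=np.array(s["extrinsics"])
    else:
        W=np.eye(4);W[:3,3]=st["ee_pos"];W[:3,:3]=R.from_euler('xyz',st["eef_rot"]).as_matrix();T=W@np.array(s["mount"])
    K=np.array([[f,0,s["cx"]],[0,f,s["cy"]],[0,0,1.]])
    return dict(im=im,K=K,k1=s["k1"],T=T)
def ray(c,p):
    q=cv2.undistortPoints(np.array([[p]],float),c["K"],np.array([c["k1"],0,0,0.]))[0,0]
    d=c["T"][:3,:3]@np.array([q[0],q[1],1.]);return c["T"][:3,3],d
def onz(c,p,z):
    o,d=ray(c,p);return o+d*(z-o[2])/d[2]
def proj(c,X):
    T=np.linalg.inv(c["T"]);r=cv2.Rodrigues(T[:3,:3])[0]
    return cv2.projectPoints(np.array(X,float).reshape(-1,3),r,T[:3,3],c["K"],np.array([c["k1"],0,0,0.]))[0][:,0]
E
python3 - <<'E'
from h import *
for n in ["scene","side","wrist"]:
    c=cam(n);cv2.imwrite(f"pics/{n}0.png",c["im"]);print(n,c["K"][0,0],c["k1"],np.round(c["T"],3).tolist())
s=robot.read_state();print(s)
E
```

```text
bench.py
nudge.py
pics
scene 414.5152152816077 -0.032119559264983256 [[0.2, 0.838, -0.508, 1.149], [0.98, -0.175, 0.098, -0.123], [-0.006, -0.517, -0.856, 1.039], [0.0, 0.0, 0.0, 1.0]]
side 476.05353242576587 -0.09443444168737533 [[0.873, -0.225, 0.433, 0.045], [-0.488, -0.42, 0.765, -0.959], [0.01, -0.879, -0.476, 0.683], [0.0, 0.0, 0.0, 1.0]]
wrist 354.97806205549034 0.02819782501959666 [[0.392, -0.88, -0.269, 0.313], [-0.92, -0.375, -0.113, -0.546], [-0.002, 0.291, -0.957, 0.373], [0.0, 0.0, 0.0, 1.0]]
{'clock': 0.15, 'joint_positions': array([ 1.20281474,  0.68980803, -0.194505  ,  1.56607874,  0.15728383,
        0.90252204, -0.2151155 ]), 'joint_vel': array([-0.00148136, -0.0014017 ,  0.00147881, -0.00288761,  0.00112439,
        0.00032844,  0.00041632]), 'joint_efforts': array([-2.07296449e-03, -5.39935255e+01, -1.26837160e+00, -1.58718807e+01,
        9.33020201e-03,  6.47334557e-03, -3.14999909e-05]), 'ee_pos': array([ 0.24417725, -0.57479449,  0.23066432]), 'eef_rot': array([-3.14016685e+00,  1.07444438e-04,  4.01800974e-01]), 'force': array([-0.31729938,  0.16505776, -0.17797939]), 'moment': array([-0.01401686,  0.01984942, -0.00044626]), 'gripper_force': 0.0, 'width': 0.08554381650293437}
```

View pics/scene0.png

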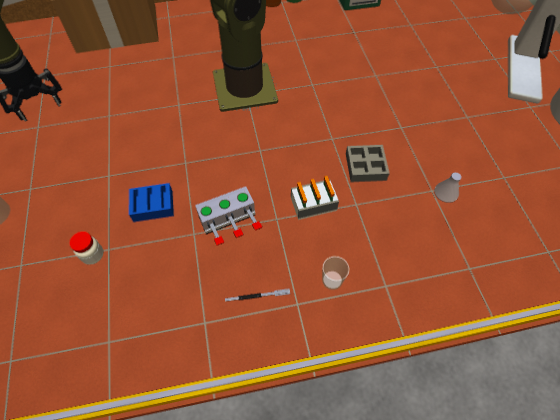

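View pics/side0.png

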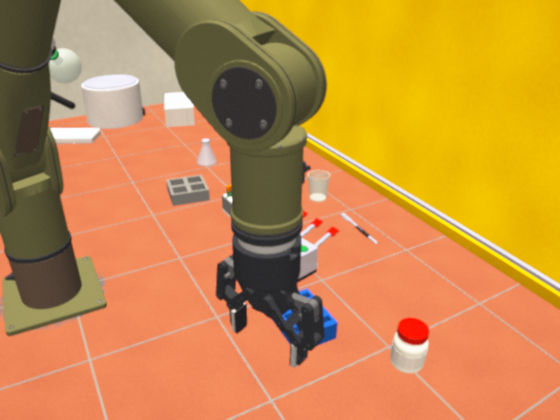

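The scene view shows the rack at (151,202), the block with 3 green caps at (207–245,206), the paddles at (219,241), (238,233) and (257,226), the holder with 3 plates at (315,197), and the crate at (368,162). The side view is mostly blocked by the arm. Next I'll measure coarse positions.

```bash
cat >> h.py <<'E'
def blobs(c,lo,hi,amin,roi=None):
    hsv=cv2.cvtColor(c["im"],cv2.COLOR_BGR2HSV);m=cv2.inRange(hsv,np.array(lo),np.array(hi))
    if roi: 
        k=np.zeros_like(m);k[roi[1]:roi[3],roi[0]:roi[2]]=255;m&=k
    cs,_=cv2.findContours(m,cv2.RETR_EXTERNAL,cv2.CHAIN_APPROX_NONE)
    return [(cv2.contourArea(q),cv2.minAreaRect(q),q) for q in cs if cv2.contourArea(q)>=amin]
GREEN=((50,100,60),(80,255,255));BLUE=((105,120,40),(130,255,255));RED=((0,230,120),(3,255,255));ORANGE=((10,200,150),(22,255,255))
E
python3 - <<'E'
from h import *
c=cam("scene")
hsv=cv2.cvtColor(c["im"],cv2.COLOR_BGR2HSV)
for p in [(219,241),(257,226),(205,211),(302,192),(150,215),(375,176),(260,280),(300,300),(310,200),(353,163)]: print(p,hsv[p[1],p[0]])
for n,col,z,am in [("g",GREEN,.07,20),("b",BLUE,.042,50),("r",RED,.077,10),("o",ORANGE,.084,10)]:
    for a,r,q in blobs(c,*col,am,(100,130,420,280)): print(n,a,np.round(r[0],1),np.round(r[1],1),round(r[2]),np.round(onz(c,r[0],z),3))
for n,p,z in [("crate",(368,160),.037),("holder",(314,194),.05)]: print(n,onz(c,p,z))
b=cv2.resize(c["im"][140:260,120:400],None,fx=2.8,fy=2.8,interpolation=cv2.INTER_CUBIC);cv2.imwrite("pics/z.png",b)
E
```

```text
(219, 241) [  1 255 224]
(257, 226) [  0 255 223]
(205, 211) [ 67 222 155]
(302, 192) [ 16 255 229]
(150, 215) [109 233  69]
(375, 176) [26 41 50]
(260, 280) [  8 186 166]
(300, 300) [  8 187 162]
(310, 200) [105   9 234]
(353, 163) [25 38 73]
g 53.5 [205.5 210.5] [7. 9.] 90 [ 0.534 -0.193  0.07 ]
g 52.5 [224.5 203.5] [7. 9.] 90 [ 0.522 -0.139  0.07 ]
g 55.5 [242.5 197. ] [8. 9.] 90 [ 0.511 -0.087  0.07 ]
b 1320.5 [150.  202.1] [32.4 45. ] 82 [ 0.455 -0.348  0.042]
r 44.5 [218.7 240.2] [6.9 8.2] 68 [ 0.636 -0.17   0.077]
r 40.5 [237.9 232.8] [6.3 8.2] 68 [ 0.624 -0.117  0.077]
r 41.5 [256.7 225.4] [6.7 8. ] 63 [ 0.612 -0.065  0.077]
o 43.0 [301.5 190.9] [20.2  3.5] 72 [0.534 0.076 0.084]
o 42.0 [315.4 187.5] [20.2  3.3] 68 [0.531 0.117 0.084]
o 41.0 [328.7 184.4] [20.2  3.2] 70 [0.528 0.156 0.084]
crate [0.4345579  0.31147165 0.037     ]
holder [0.52964258 0.11573237 0.05      ]
```

View pics/z.png

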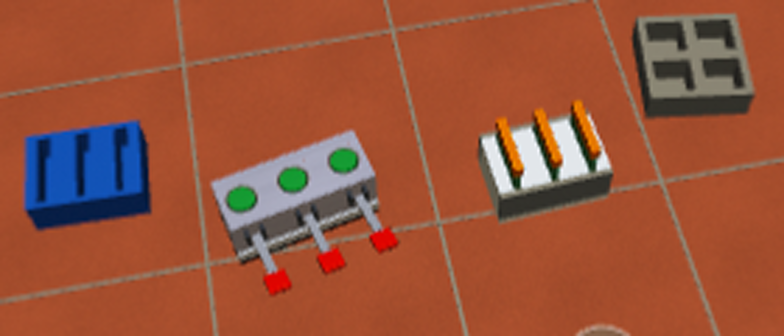

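The zoom confirms 3 vials, 3 plates and all three levers up. Well spacing (54 mm), lever length (103 mm) and plate spacing (40 mm) all match the given sizes. I'll move over the block and refine with the wrist camera.

```bash
cat > go.py <<'E'
# usage: go.py x y z yaw -> shift/turn in tool axes from the present pose
import sys
from h import *
x,y,z,w=map(float,sys.argv[1:5]);s=robot.read_state()
M=R.from_euler('xyz',s["eef_rot"]);G=R.from_euler('xyz',[np.pi,0,w])
d=M.inv().apply(np.array([x,y,z])-s["ee_pos"]);print("t",round(s["clock"],2),"d",np.round(d,4),"rot",np.round((M.inv()*G).as_rotvec(),3),"rows",int(np.ceil(np.linalg.norm(d)/.05)))
E
python3 go.py .47 -.14 .23 .21
python3 nudge.py '[[0.03,-0.03,0,0,0,0,0.04],[0.07,-0.06,0,0,0,0.05,0.04],[0.11,-0.09,0,0,0,0.1,0.04],[0.15,-0.12,0,0,0,0.15,0.04],[0.19,-0.155,0,0,0,0.19,0.04],[0.23,-0.19,0,0,0,0.19,0.04],[0.27,-0.22,0,0,0,0.19,0.04],[0.31,-0.255,0,0,0,0.19,0.04],[0.35,-0.29,0,0,0,0.19,0.04],[0.378,-0.312,0,0,0,0.19,0.04]]' 20
python3 nudge.py '[[0,0,0,0,0,0,0.0],[0,0,0,0,0,0,0],[0,0,0,0,0,0,0],[0,0,0,0,0,0,0]]'
cat >> h.py <<'E'
def well(c):
    for n,col,z,am in [("g",GREEN,.07,100),("b",BLUE,.042,800),("r",RED,.077,100),("o",ORANGE,.084,100)]:
        for a,r,q in blobs(c,*col,am): print(n,a,np.round(r[0],1),np.round(r[1],1),round(r[2]),np.round(onz(c,r[0],z),4),np.round(onz(c,cv2.minEnclosingCircle(q)[0],z),4))
E
python3 - <<'E'
from h import *
c=cam("wrist");cv2.imwrite("pics/w1.png",c["im"]);well(c)
E
```

```text
clock: 1.2
ee_pos: [0.4708, -0.1381, 0.2313]
eef_rot: [-3.142, 0.0, 0.212]
force: [1.2, 0.6, 0.1]
width: 0.04
gripper_force: 0.0
clock: 1.6
ee_pos: [0.4694, -0.1422, 0.2312]
eef_rot: [3.141, 0.001, 0.208]
force: [-0.0, 0.9, 0.2]
width: -0.0
gripper_force: 0.0
g 774.5 [218.5 138. ] [32. 31.] 90 [ 0.5108 -0.087   0.07  ] [ 0.511  -0.0875  0.07  ]
g 768.0 [283. 137.] [32. 30.] 90 [ 0.5229 -0.1396  0.07  ] [ 0.5226 -0.1397  0.07  ]
g 783.5 [347.5 136.5] [31.  32.9] 18 [ 0.5343 -0.1922  0.07  ] [ 0.5346 -0.1922  0.07  ]
b 10194.0 [464.4 254.5] [144.9  91.8] 13 [ 0.4458 -0.3432  0.042 ] [ 0.4501 -0.3427  0.042 ]
```

View pics/w1.png

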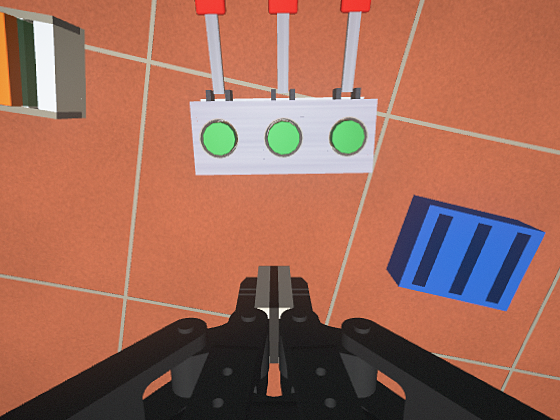

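Wrist view: caps at (218,138), (283,137) and (347,136), rack slots around (433–508,255), holder at the upper left. Block yaw is 0.221. Next I press the levers with shut fingers.

```bash
python3 go.py .635 -.170 .095 .221;python3 go.py .6233 -.117 .095 .221;python3 go.py .6115 -.0647 .095 .221
```

```text
t 1.65 d [0.1562 0.0615 0.1362] rot [ 0.001  0.001 -0.013] rows 5
t 1.65 d [0.1557 0.0073 0.1362] rot [ 0.001  0.001 -0.013] rows 5
t 1.65 d [ 0.155  -0.0463  0.1361] rot [ 0.001  0.001 -0.013] rows 5
```

```bash
python3 nudge.py '[[0.04,0.02,0.01,0,0,-0.013,0],[0.08,0.035,0.04,0,0,-0.013,0],[0.12,0.05,0.07,0,0,-0.013,0],[0.156,0.0615,0.1,0,0,-0.013,0],[0.156,0.0615,0.136,0,0,-0.013,0],[0.156,0.0615,0.155,0,0,-0.013,0],[0.156,0.0615,0.17,0,0,-0.013,0],[0.156,0.0615,0.185,0,0,-0.013,0],[0.156,0.0615,0.198,0,0,-0.013,0],[0.156,0.0615,0.199,0,0,-0.013,0]]'
python3 nudge.py '[[0,0,-0.03,0,0,0,0],[0,0,-0.066,0,0,0,0],[0,-0.027,-0.066,0,0,0,0],[0,-0.054,-0.066,0,0,0,0],[0,-0.054,-0.05,0,0,0,0],[0,-0.054,-0.035,0,0,0,0],[0,-0.054,-0.018,0,0,0,0],[0,-0.054,0,0,0,0,0],[0,-0.054,0,0,0,0,0]]'
python3 nudge.py '[[0,0,-0.03,0,0,0,0],[0,0,-0.066,0,0,0,0],[0,-0.027,-0.066,0,0,0,0],[0,-0.054,-0.066,0,0,0,0],[0,-0.054,-0.05,0,0,0,0],[0,-0.054,-0.035,0,0,0,0],[0,-0.054,-0.018,0,0,0,0],[0,-0.054,0,0,0,0,0],[0,-0.054,0,0,0,0,0]]'
python3 go.py .45 -.14 .24 .221
```

```text
clock: 2.65
ee_pos: [0.6353, -0.1688, 0.0353]
eef_rot: [3.14, 0.001, 0.223]
force: [-6.5, 0.1, 24.3]
width: -0.0002
gripper_force: 10.7
clock: 3.55
ee_pos: [0.6235, -0.1161, 0.0351]
eef_rot: [3.141, 0.001, 0.223]
force: [-6.7, 2.8, 29.8]
width: -0.0
gripper_force: 13.4
clock: 4.45
ee_pos: [0.6113, -0.0641, 0.0351]
eef_rot: [3.141, 0.002, 0.222]
force: [-8.2, 2.9, 33.5]
width: -0.0
gripper_force: 15.0
t 4.45 d [-0.1744  0.0387 -0.2046] rot [0.001 0.002 0.001] rows 6
```

```bash
python3 nudge.py '[[0,0,-0.05,0,0,0,0.04],[-0.01,0,-0.1,0,0,0,0.04],[-0.03,0,-0.145,0,0,0,0.04],[-0.06,-0.01,-0.18,0,0,0.05,0.04],[-0.08,-0.04,-0.2,0,0,0.1,0.04],[-0.1,-0.08,-0.21,0,0,0.15,0.04],[-0.11,-0.125,-0.21,0,0,0.2,0.04],[-0.115,-0.17,-0.21,0,0,0.22,0.04],[-0.12,-0.215,-0.21,0,0,0.22,0.04],[-0.125,-0.26,-0.21,0,0,0.22,0.04]]'
python3 nudge.py '[[0,-0.03,0,0,0,0,0.04],[0,-0.03,0,0,0,0,0.04],[0,-0.03,0,0,0,0,0.04]]'
python3 - <<'E'
from h import *
c=cam("wrist");cv2.imwrite("pics/w2.png",c["im"]);well(c)
E
```

```text
clock: 5.45
ee_pos: [0.4316, 0.1624, 0.241]
eef_rot: [3.139, 0.001, 0.001]
force: [0.4, 0.8, -1.3]
width: 0.0399
gripper_force: 0.0
clock: 5.75
ee_pos: [0.4321, 0.1917, 0.241]
eef_rot: [3.139, 0.002, 0.003]
force: [-0.6, -1.9, -0.3]
width: 0.0401
gripper_force: 0.0
```

View pics/w2.png

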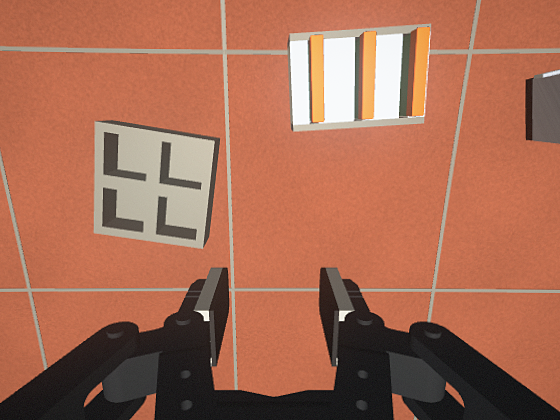

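Wrist view: crate top corners at roughly (96,121), (218,138), (204,247) and (94,234). Holder corners are at (290,35), (431,25), (425,121) and (294,130), with strips at x≈317, 367 and 421. I'll write a top-face detector.

```bash
cat >> h.py <<'E'
def topface(c,kind,near=None):
    """centre, yaw, sizes of the top face of crate/rack/holder from its four corners"""
    lo,hi,z,sx,sy={"crate":((0,0,120),(179,70,255),.037,.112,.112),"rack":((100,150,150),(130,255,255),.042,.09,.118),"holder":((0,0,170),(179,60,255),.05,.08,.118)}[kind]
    hsv=cv2.cvtColor(c["im"],cv2.COLOR_BGR2HSV);m=cv2.inRange(hsv,np.array(lo),np.array(hi))
    if kind=="holder": m|=cv2.inRange(hsv,np.array((8,200,200)),np.array((22,255,255)))
    m=cv2.morphologyEx(m,cv2.MORPH_OPEN,np.ones((4,4)))
    m=cv2.morphologyEx(m,cv2.MORPH_CLOSE,np.ones((5,5)))
    out=[]
    for q in cv2.findContours(m,cv2.RETR_EXTERNAL,cv2.CHAIN_APPROX_NONE)[0]:
        if cv2.contourArea(q)<2500: continue
        h=cv2.convexHull(q);p=cv2.approxPolyDP(h,.04*cv2.arcLength(h,True),True)[:,0]
        P=np.array([onz(c,(a,b),z)[:2] for a,b in h[:,0]],np.float32)
        r=cv2.minAreaRect(P*1000);(w,hh),a=r[1],r[2]
        if abs(w*hh*1e-6/(sx*sy)-1)>.25: continue
        if sx==sy: yaw=(a+45)%90-45
        else: yaw=a if w<hh else a-90
        yaw=(yaw+90)%180-90
        out.append((np.round(np.array(r[0])/1000,4),round(np.radians(yaw),3),np.round((w,hh),0),p.tolist()))
    return out
E
python3 - <<'E'
from h import *
c=cam("wrist")
for k in ["crate","holder"]: print(k,topface(c,k))
c=cam("scene");well(c)
for k in ["crate","rack"]: print(k,topface(c,k))
im=cv2.imread("pics/w1.png")
import json
# rack from the earlier picture, pose then
W=np.eye(4);W[:3,3]=[.4694,-.1422,.2312];W[:3,:3]=R.from_euler('xyz',[3.141,.001,.208]).as_matrix()
mt=np.array(robot.snapshot("wrist")["mount"]);c=cam("wrist");c["T"]=W@mt;c["im"]=im
print(topface(c,"rack"))
hsv=cv2.cvtColor(im,cv2.COLOR_BGR2HSV);print(hsv[230,450],hsv[260,405],hsv[210,500])
E
```

```text
crate [(array([0.4308, 0.3104]), np.float64(-0.155), array([112., 113.]), [[95, 123], [213, 141], [203, 248], [94, 233]])]
holder [(array([0.4334, 0.3061]), np.float64(1.416), array([108., 108.]), [[95, 124], [213, 142], [202, 248], [94, 233]]), (array([0.53  , 0.1287]), np.float64(0.062), array([ 80., 143.]), [[414, 26], [423, 123], [293, 131], [260, 51]])]
b 1320.5 [150.  202.1] [32.4 45. ] 82 [ 0.4554 -0.3482  0.042 ] [ 0.4555 -0.3468  0.042 ]
r 291.0 [ 80. 241.] [18. 20.] 90 [ 0.5641 -0.5279  0.077 ] [ 0.5626 -0.528   0.077 ]
crate []
rack []
[(array([ 0.4407, -0.3509]), np.float64(-0.034), array([118.,  90.]), [[431, 206], [544, 233], [507, 310], [401, 287]])]
[109 187 218] [119 113  90] [  7 145 199]
```

Crate and rack faces match their sizes. Now vial 2: I'll check the raised caps on the way.

```bash
python3 go.py .47 -.09 .2 .221
```

```text
t 6.0 d [0.0374 0.2815 0.0423] rot [ 0.001  0.    -0.219] rows 6
```

```bash
python3 nudge.py '[[0,0.045,0,0,0,0,0.044],[0.01,0.09,0,0,0,-0.05,0.044],[0.02,0.135,0,0,0,-0.1,0.044],[0.03,0.18,0.01,0,0,-0.15,0.044],[0.037,0.225,0.025,0,0,-0.2,0.044],[0.037,0.27,0.042,0,0,-0.22,0.044],[0.037,0.2815,0.042,0,0,-0.22,0.044],[0.037,0.2815,0.042,0,0,-0.22,0.044],[0.037,0.2815,0.042,0,0,-0.22,0.044]]'
python3 - <<'E'
from h import *
c=cam("wrist");cv2.imwrite("pics/w3.png",c["im"])
for a,r,q in blobs(c,*GREEN,100): print(a,np.round(r[0]),np.round(r[1]),np.round(onz(c,r[0],.098),4),np.round(onz(c,cv2.minEnclosingCircle(q)[0],.098),4))
print(topface(c,"holder"))
E
python3 go.py .511 -.0873 .13 .221
```

```text
clock: 6.9
ee_pos: [0.4703, -0.0871, 0.2006]
eef_rot: [-3.141, -0.001, 0.225]
force: [0.4, 0.4, -0.3]
width: 0.0443
gripper_force: 0.0
1135.0 [443. 164.] [38. 38.] [ 0.5342 -0.1922  0.098 ] [ 0.5346 -0.1919  0.098 ]
1116.5 [364. 164.] [37. 40.] [ 0.5223 -0.1396  0.098 ] [ 0.5226 -0.1392  0.098 ]
1122.5 [286. 163.] [38. 38.] [ 0.5111 -0.0871  0.098 ] [ 0.5108 -0.087   0.098 ]
[]
t 6.95 d [0.0391 0.0102 0.0708] rot [-0.001 -0.001  0.006] rows 2
```

View pics/w3.png

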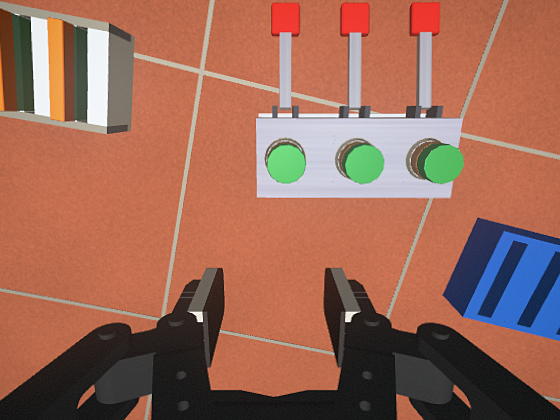

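Caps are raised at z=.098 and land on the well axes at (286,163), (364,164) and (443,164). Grasping vial 2.

```bash
python3 nudge.py '[[0.02,0.005,0.03,0,0,0,0.042],[0.039,0.01,0.06,0,0,0,0.042],[0.039,0.01,0.09,0,0,0,0.042],[0.039,0.01,0.115,0,0,0,0.042],[0.039,0.01,0.1285,0,0,0,0.042],[0.039,0.01,0.1285,0,0,0,0.042],[0.039,0.01,0.1285,0,0,0,0.02],[0.039,0.01,0.1285,0,0,0,0.02],[0.039,0.01,0.1285,0,0,0,0.02],[0.039,0.01,0.1285,0,0,0,0.02]]' 25
python3 go.py .511 -.0873 .16 .221; python3 go.py .4619 .3329 .16 -.155;
```

```text
clock: 7.95
ee_pos: [0.5109, -0.0887, 0.0726]
eef_rot: [3.141, -0.002, 0.225]
force: [0.4, 1.6, -0.2]
width: 0.0266
gripper_force: 26.2
t 7.95 d [ 0.0005 -0.0013 -0.0874] rot [ 0.    -0.002  0.004] rows 2
t 7.95 d [ 0.0465 -0.4219 -0.0874] rot [-0.    -0.002  0.38 ] rows 9
```

```bash
python3 nudge.py '[[0,0,-0.04,0,0,0,0.02],[0,0,-0.08,0,0,0,0.02],[0,-0.03,-0.12,0,0,0.03,0.02],[-0.01,-0.075,-0.13,0,0,0.08,0.02],[-0.01,-0.12,-0.13,0,0,0.13,0.02],[-0.01,-0.165,-0.13,0,0,0.18,0.02],[-0.01,-0.21,-0.13,0,0,0.225,0.02],[-0.01,-0.25,-0.13,0,0,0.225,0.02],[-0.01,-0.28,-0.13,0,0,0.225,0.02],[-0.01,-0.28,-0.13,0,0,0.225,0.02]]'
cat > crate.py <<'E'
from h import *
c=cam("wrist")
for o in topface(c,"crate"):
    print(o);(x,y),w=o[0],o[1];w=(w+np.pi/4)%(np.pi/2)-np.pi/4
    for i in (1,-1):
        for j in (1,-1): print(i,j,np.round([x+.027*(i*np.cos(w)-j*np.sin(w)),y+.027*(i*np.sin(w)+j*np.cos(w)),w],4))
E
python3 crate.py; python3 go.py .4619 .3329 .1 -.155
```

```text
clock: 8.95
ee_pos: [0.4368, 0.1871, 0.2021]
eef_rot: [-3.138, -0.0, 0.008]
force: [-0.3, 0.1, -1.3]
width: 0.0268
gripper_force: 26.3
(array([0.4306, 0.3105]), np.float64(-0.155), array([112., 112.]), [[71, 129], [204, 151], [192, 268], [71, 251]])
1 1 [ 0.4614  0.333  -0.155 ]
1 -1 [ 0.4531  0.2797 -0.155 ]
-1 1 [ 0.4081  0.3413 -0.155 ]
-1 -1 [ 0.3998  0.288  -0.155 ]
t 9.0 d [ 0.0251 -0.1487  0.1022] rot [-0.001 -0.     0.16 ] rows 4
```

```bash
python3 nudge.py '[[0.006,-0.045,0.02,0,0,0.05,0.02],[0.012,-0.09,0.04,0,0,0.1,0.02],[0.02,-0.13,0.06,0,0,0.16,0.02],[0.0247,-0.1487,0.09,0,0,0.16,0.02],[0.0247,-0.1487,0.11,0,0,0.16,0.02],[0.0247,-0.1487,0.13,0,0,0.16,0.02],[0.0247,-0.1487,0.147,0,0,0.16,0.02],[0.0247,-0.1487,0.157,0,0,0.16,0.02],[0.0247,-0.1487,0.163,0,0,0.16,0.02],[0.0247,-0.1487,0.163,0,0,0.16,0.02]]'
python3 go.py .4614 .333 .039 -.155
```

```text
clock: 10.0
ee_pos: [0.4631, 0.3295, 0.0385]
eef_rot: [3.141, 0.0, -0.161]
force: [-0.1, 0.3, -0.7]
width: 0.0264
gripper_force: 26.3
t 10.0 d [-0.0023 -0.0031 -0.0005] rot [ 0.001  0.    -0.006] rows 1
```

```bash
python3 nudge.py '[[-0.002,-0.003,-0.001,0,0,-0.006,0.02],[-0.002,-0.003,-0.001,0,0,-0.006,0.04],[-0.002,-0.003,-0.001,0,0,0,0.042],[-0.002,-0.003,-0.001,0,0,0,0.042],[-0.002,-0.003,-0.04,0,0,0,0.042],[-0.002,-0.003,-0.08,0,0,0,0.042],[-0.01,0.02,-0.12,0,0,-0.02,0.042],[-0.02,0.06,-0.13,0,0,-0.08,0.042],[-0.03,0.1,-0.13,0,0,-0.15,0.042],[-0.03,0.1,-0.13,0,0,-0.15,0.042]]'
python3 - <<'E'
from h import *
c=cam("wrist");cv2.imwrite("pics/w4.png",c["im"]);
for a,r,q in blobs(c,*GREEN,100): print(a,np.round(r[0]),np.round(r[1]),np.round(onz(c,r[0],.061),4))
E
python3 crate.py
python3 go.py .5226 -.1394 .15 .2213
```

```text
clock: 11.0
ee_pos: [0.4142, 0.2296, 0.1694]
eef_rot: [3.136, 0.004, -0.015]
force: [0.7, -0.8, -0.6]
width: 0.0423
gripper_force: 0.0
1143.0 [118. 152.] [38. 39.] [0.4614 0.3356 0.061 ]
(array([0.4309, 0.3105]), np.float64(-0.156), array([112., 113.]), [[102, 107], [253, 128], [237, 263], [102, 247]])
1 1 [ 0.4618  0.333  -0.156 ]
1 -1 [ 0.4534  0.2796 -0.156 ]
-1 1 [ 0.4084  0.3414 -0.156 ]
-1 -1 [ 0.4    0.288 -0.156]
t 11.1 d [0.1098 0.3737 0.0193] rot [-0.    -0.001 -0.234] rows 8
```

View pics/w4.png

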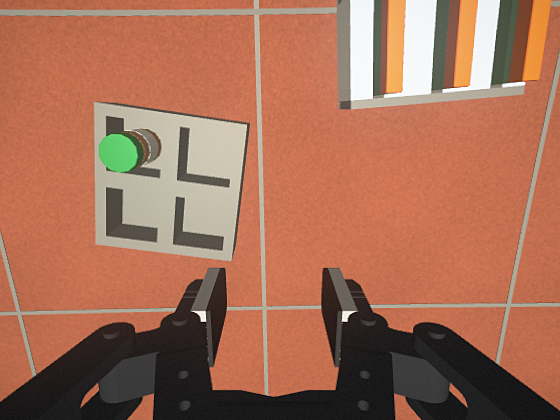

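Vial 2 is upright, its cap at (118,152) within 3 mm of the bay centre. Next, vial 1.

```bash
python3 nudge.py '[[0.012,0.045,0,0,0,-0.03,0.042],[0.025,0.09,0,0,0,-0.06,0.042],[0.037,0.135,0,0,0,-0.09,0.042],[0.05,0.18,0,0,0,-0.12,0.042],[0.063,0.225,0,0,0,-0.15,0.042],[0.075,0.27,0,0,0,-0.18,0.042],[0.09,0.315,0,0,0,-0.21,0.042],[0.1098,0.355,0,0,0,-0.236,0.042],[0.1098,0.374,0,0,0,-0.236,0.042],[0.1098,0.374,0.02,0,0,-0.236,0.042]]'
python3 go.py .5226 -.1394 .072 .2213
```

```text
clock: 12.1
ee_pos: [0.5269, -0.1436, 0.1501]
eef_rot: [3.137, -0.006, 0.219]
force: [0.5, -0.2, -0.4]
width: 0.042
gripper_force: 0.0
t 12.1 d [-0.0038 -0.0054  0.0781] rot [ 0.005 -0.006 -0.002] rows 2
```

```bash
python3 nudge.py '[[0,0,0.01,0,0,0,0.042],[0,0,0.01,0,0,0,0.042],[0,0,0.01,0,0,0,0.042]]'
python3 go.py .5226 -.1394 .072 .2213
```

```text
clock: 12.4
ee_pos: [0.5238, -0.1374, 0.1388]
eef_rot: [-3.141, -0.0, 0.228]
force: [0.1, -0.0, -0.3]
width: 0.0421
gripper_force: 0.0
t 12.4 d [-0.0017  0.0017  0.0668] rot [-0.001 -0.     0.006] rows 2
```

```bash
python3 nudge.py '[[-0.0015,0.001,0.03,0,0,0.005,0.042],[-0.0015,0.001,0.055,0,0,0.005,0.042],[-0.0015,0.001,0.067,0,0,0.005,0.042],[-0.0015,0.001,0.067,0,0,0.005,0.042],[-0.0015,0.001,0.067,0,0,0.005,0.02],[-0.0015,0.001,0.067,0,0,0.005,0.02],[-0.0015,0.001,0.067,0,0,0.005,0.02],[-0.0015,0.001,0.067,0,0,0.005,0.02]]'
python3 nudge.py '[[0,0,-0.04,0,0,0,0.02],[0,0,-0.08,0,0,0,0.02],[0,-0.03,-0.12,0,0,0.03,0.02],[-0.01,-0.075,-0.13,0,0,0.08,0.02],[-0.015,-0.12,-0.13,0,0,0.13,0.02],[-0.02,-0.165,-0.13,0,0,0.18,0.02],[-0.025,-0.21,-0.13,0,0,0.225,0.02],[-0.03,-0.255,-0.13,0,0,0.225,0.02],[-0.03,-0.3,-0.13,0,0,0.225,0.02],[-0.03,-0.34,-0.13,0,0,0.225,0.02]]'
python3 nudge.py '[[0,0,0,0,0,0,0.02],[0,0,0,0,0,0,0.02]]'
python3 crate.py; python3 go.py .4534 .2796 .039 -.156
```

```text
clock: 13.2
ee_pos: [0.5228, -0.1401, 0.0726]
eef_rot: [3.141, -0.002, 0.221]
force: [-0.7, 0.3, 2.4]
width: 0.0268
gripper_force: 26.5
clock: 14.2
ee_pos: [0.4174, 0.1874, 0.2022]
eef_rot: [-3.141, -0.0, -0.003]
force: [1.3, -0.3, -1.0]
width: 0.0272
gripper_force: 26.1
clock: 14.4
ee_pos: [0.418, 0.1859, 0.2019]
eef_rot: [3.142, -0.0, -0.001]
force: [0.2, -0.7, -0.5]
width: 0.0268
gripper_force: 26.1
(array([0.4308, 0.3107]), np.float64(-0.155), array([112., 112.]), [[64, 107], [200, 129], [189, 251], [66, 234]])
1 1 [ 0.4616  0.3332 -0.155 ]
1 -1 [ 0.4533  0.2799 -0.155 ]
-1 1 [ 0.4083  0.3415 -0.155 ]
-1 -1 [ 0.4     0.2882 -0.155 ]
t 14.45 d [ 0.0347 -0.0954  0.1629] rot [ 0.001 -0.     0.152] rows 4
```

```bash
python3 nudge.py '[[0.01,-0.03,0.02,0,0,0.05,0.02],[0.025,-0.065,0.045,0,0,0.1,0.02],[0.0345,-0.0955,0.07,0,0,0.153,0.02],[0.0345,-0.0955,0.095,0,0,0.153,0.02],[0.0345,-0.0955,0.12,0,0,0.153,0.02],[0.0345,-0.0955,0.145,0,0,0.153,0.02],[0.0345,-0.0955,0.157,0,0,0.153,0.02],[0.0345,-0.0955,0.163,0,0,0.153,0.02],[0.0345,-0.0955,0.163,0,0,0.153,0.02],[0.0345,-0.0955,0.163,0,0,0.153,0.02]]'
python3 go.py .4533 .2799 .039 -.155
```

```text
clock: 15.45
ee_pos: [0.454, 0.2804, 0.0397]
eef_rot: [-3.141, -0.001, -0.158]
force: [-0.6, -0.7, -0.7]
width: 0.0267
gripper_force: 26.1
t 15.45 d [-0.0006  0.0006  0.0006] rot [-0.001 -0.001 -0.003] rows 1
```

Spot on. I'll release, retreat and go straight to vial 0.

```bash
python3 nudge.py '[[0,0,0.001,0,0,0,0.036],[0,0,0.001,0,0,0,0.038],[0,0,0.001,0,0,0,0.038],[0,0,-0.04,0,0,0,0.038],[0,0,-0.08,0,0,0,0.038],[-0.01,0.03,-0.12,0,0,-0.02,0.042],[-0.02,0.07,-0.13,0,0,-0.08,0.042],[-0.03,0.1,-0.13,0,0,-0.15,0.042],[-0.03,0.1,-0.13,0,0,-0.15,0.042],[-0.03,0.1,-0.13,0,0,-0.15,0.042]]'
python3 - <<'E'
from h import *
c=cam("wrist");cv2.imwrite("pics/w5.png",c["im"]);
for a,r,q in blobs(c,*GREEN,100): print(a,np.round(r[0]),np.round(r[1]),np.round(onz(c,r[0],.061),4))
E
python3 go.py .5344 -.192 .15 .2213
```

```text
clock: 16.45
ee_pos: [0.4082, 0.1863, 0.1692]
eef_rot: [-3.141, -0.001, -0.009]
force: [-0.0, 0.7, 0.9]
width: 0.0416
gripper_force: 0.0
1148.5 [137. 154.] [38. 38.] [0.4541 0.2807 0.061 ]
1488.5 [ 59. 144.] [39. 48.] [0.4614 0.333  0.061 ]
t 16.5 d [0.1285 0.3784 0.0188] rot [-0.001 -0.002 -0.229] rows 9
```

```bash
python3 nudge.py '[[0.014,0.045,0,0,0,-0.03,0.042],[0.028,0.09,0,0,0,-0.06,0.042],[0.042,0.135,0,0,0,-0.09,0.042],[0.056,0.18,0,0,0,-0.12,0.042],[0.07,0.225,0,0,0,-0.15,0.042],[0.085,0.27,0,0,0,-0.18,0.042],[0.105,0.315,0,0,0,-0.21,0.042],[0.1285,0.355,0,0,0,-0.23,0.042],[0.1285,0.378,0,0,0,-0.23,0.042],[0.1285,0.378,0.02,0,0,-0.23,0.042]]'
python3 nudge.py '[[0,0,0.01,0,0,0,0.042],[0,0,0.01,0,0,0,0.042],[0,0,0.01,0,0,0,0.042]]'
python3 go.py .5344 -.192 .072 .2213
```

```text
clock: 17.5
ee_pos: [0.5371, -0.1981, 0.15]
eef_rot: [3.136, -0.006, 0.216]
force: [-0.3, 0.6, -0.4]
width: 0.0422
gripper_force: 0.0
clock: 17.8
ee_pos: [0.5343, -0.191, 0.1387]
eef_rot: [-3.141, 0.0, 0.225]
force: [1.0, -0.4, 0.3]
width: 0.0421
gripper_force: 0.0
t 17.8 d [-0.0001  0.0011  0.0667] rot [-0.001  0.     0.004] rows 2
```

```bash
python3 nudge.py '[[0,0.001,0.03,0,0,0.004,0.042],[0,0.001,0.055,0,0,0.004,0.042],[0,0.001,0.067,0,0,0.004,0.042],[0,0.001,0.067,0,0,0.004,0.042],[0,0.001,0.067,0,0,0.004,0.02],[0,0.001,0.067,0,0,0.004,0.02],[0,0.001,0.067,0,0,0.004,0.02],[0,0.001,0.067,0,0,0.004,0.02]]'
python3 nudge.py '[[0,0,-0.04,0,0,0,0.02],[0,0,-0.08,0,0,0,0.02],[0,-0.03,-0.12,0,0,0.03,0.02],[-0.01,-0.075,-0.13,0,0,0.08,0.02],[-0.02,-0.12,-0.13,0,0,0.13,0.02],[-0.03,-0.165,-0.13,0,0,0.18,0.02],[-0.035,-0.21,-0.13,0,0,0.225,0.02],[-0.04,-0.255,-0.13,0,0,0.225,0.02],[-0.05,-0.3,-0.13,0,0,0.225,0.02],[-0.055,-0.345,-0.13,0,0,0.225,0.02]]'
python3 nudge.py '[[0,-0.045,0,0,0,0,0.02],[0,-0.045,0,0,0,0,0.02],[0,-0.045,0,0,0,0,0.02]]'
python3 crate.py; python3 go.py .400 .2882 .039 -.155
```

```text
clock: 18.6
ee_pos: [0.5346, -0.1936, 0.0726]
eef_rot: [3.141, -0.002, 0.219]
force: [0.7, 0.0, 1.8]
width: 0.0266
gripper_force: 26.4
clock: 19.6
ee_pos: [0.404, 0.1327, 0.2022]
eef_rot: [3.142, -0.0, -0.006]
force: [0.8, 0.7, 0.2]
width: 0.0269
gripper_force: 25.5
clock: 19.9
ee_pos: [0.4055, 0.1776, 0.202]
eef_rot: [-3.141, -0.001, -0.003]
force: [-0.5, -0.5, -1.2]
width: 0.0268
gripper_force: 25.5
(array([0.4307, 0.3107]), np.float64(-0.155), array([112., 112.]), [[50, 91], [189, 114], [179, 238], [55, 221]])
1 1 [ 0.4615  0.3332 -0.155 ]
1 -1 [ 0.4532  0.2799 -0.155 ]
-1 1 [ 0.4082  0.3415 -0.155 ]
-1 -1 [ 0.3999  0.2882 -0.155 ]
t 19.95 d [-0.0062 -0.1123  0.1629] rot [ 0.001 -0.     0.149] rows 4
```

```bash
python3 nudge.py '[[0,-0.03,0.01,0,0,0.05,0.02],[-0.004,-0.07,0.025,0,0,0.1,0.02],[-0.006,-0.112,0.045,0,0,0.15,0.02],[-0.006,-0.112,0.08,0,0,0.15,0.02],[-0.006,-0.112,0.115,0,0,0.15,0.02],[-0.006,-0.112,0.142,0,0,0.15,0.02],[-0.006,-0.112,0.157,0,0,0.15,0.02],[-0.006,-0.112,0.163,0,0,0.15,0.02],[-0.006,-0.112,0.163,0,0,0.15,0.02],[-0.006,-0.112,0.163,0,0,0.15,0.02]]'
python3 go.py .3999 .2882 .039 -.155
```

```text
clock: 20.95
ee_pos: [0.4012, 0.2879, 0.0395]
eef_rot: [-3.141, -0.001, -0.158]
force: [0.2, 0.4, -0.3]
width: 0.0269
gripper_force: 25.5
t 20.95 d [-0.0013 -0.0001  0.0005] rot [-0.001 -0.001 -0.003] rows 1
```

```bash
python3 nudge.py '[[-0.001,0,0.001,0,0,0,0.036],[-0.001,0,0.001,0,0,0,0.038],[-0.001,0,0.001,0,0,0,0.038],[0,0,-0.04,0,0,0,0.038],[0,0,-0.08,0,0,0,0.038],[0.01,0.03,-0.12,0,0,-0.05,0.03],[0.03,0.07,-0.15,0,0,-0.1,0.03],[0.05,0.115,-0.16,0,0,-0.16,0.03],[0.07,0.155,-0.16,0,0,-0.2,0.03],[0.09,0.185,-0.16,0,0,-0.22,0.03]]'
python3 nudge.py '[[0,0,0,0,0,0,0.03],[0,0,0,0,0,0,0.03]]'
python3 - <<'E'
from h import *
c=cam("wrist");cv2.imwrite("pics/w6.png",c["im"]);
for a,r,q in blobs(c,*GREEN,100): print(a,np.round(r[0]),np.round(r[1]),np.round(onz(c,r[0],.061),4))
s=robot.read_state();print(s["ee_pos"])
for a,r,q in blobs(c,(8,200,150),(22,255,255),100):
    p=cv2.approxPolyDP(q,.03*cv2.arcLength(q,True),True)[:,0];print(p.tolist(),[np.round(onz(c,tuple(x),.084)[:2],4).tolist() for x in p])
E
```

```text
clock: 21.95
ee_pos: [0.4606, 0.088, 0.1998]
eef_rot: [3.14, -0.001, 0.062]
force: [0.1, -0.6, -0.5]
width: 0.0303
gripper_force: 0.0
clock: 22.15
ee_pos: [0.4606, 0.0909, 0.199]
eef_rot: [-3.142, -0.0, 0.061]
force: [-0.5, -0.3, -0.0]
width: 0.0301
gripper_force: 0.0
983.0 [ 40. 256.] [32. 39.] [0.4045 0.284  0.061 ]
1082.5 [ 41. 198.] [34. 42.] [0.4553 0.2771 0.061 ]
[0.4601728  0.09224794 0.19888685]
```

View pics/w6.png

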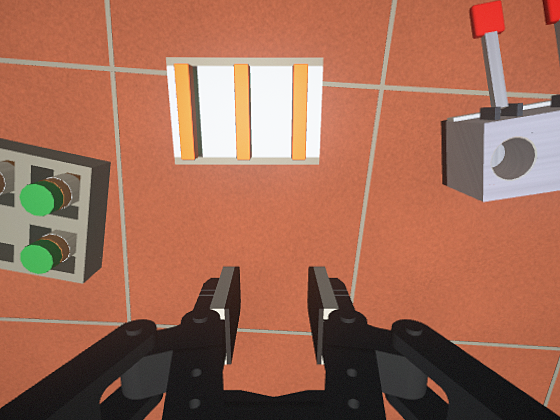

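Vials are standing in the crate at (40,198) and (40,256). Strips are at x≈186, 242 and 300 around row 112, and hardly tilted from here. I'll fix the strip mask.

```bash
cat > strips.py <<'E'
from h import *
c=cam("wrist")
for a,r,q in blobs(c,(10,130,180),(26,255,255),200):
    P=np.array([onz(c,tuple(x[0]),.084)[:2] for x in q],np.float32)*1000
    m=cv2.minAreaRect(P);ang=m[2] if m[1][0]>m[1][1] else m[2]-90
    print(np.round(r[0]),np.round(np.array(m[0])/1000,4),np.round(m[1]),"yaw",round(np.radians((ang+90)%180-90),3))
E
python3 - <<'E'
import cv2;h=cv2.cvtColor(cv2.imread("pics/w6.png"),cv2.COLOR_BGR2HSV);print(h[112,186],h[112,242],h[112,300])
E
python3 strips.py
```

```text
[ 18 154 245] [ 18 138 246] [ 18 145 246]
[302. 111.] [0.5342 0.0769] [63.  9.] yaw 0.063
[244. 111.] [0.5317 0.1169] [63.  9.] yaw 0.063
[187. 110.] [0.529  0.1566] [63.  9.] yaw 0.058
```

```bash
python3 go.py .5342 .0769 .058 .062
```

```text
t 22.25 d [0.073  0.021  0.1408] rot [-0.001  0.     0.004] rows 4
```

```bash
python3 nudge.py '[[0.03,0.01,0.02,0,0,0,0.026],[0.06,0.018,0.05,0,0,0,0.026],[0.073,0.02,0.085,0,0,0,0.026],[0.073,0.02,0.095,0,0,0,0.026],[0.073,0.02,0.095,0,0,0,0.026],[0.073,0.02,0.095,0,0,0,0.026]]'; python3 go.py .5342 .0769 .058 .062
```

```text
clock: 22.85
ee_pos: [0.5337, 0.0777, 0.1045]
eef_rot: [-3.141, 0.001, 0.066]
force: [1.8, 0.1, 0.2]
width: 0.0262
gripper_force: 0.0
t 22.85 d [0.0005 0.0008 0.0465] rot [-0.     0.001  0.004] rows 1
```

```bash
python3 nudge.py '[[0.0005,0.0008,0.025,0,0,0.003,0.026],[0.0005,0.0008,0.042,0,0,0.003,0.026],[0.0005,0.0008,0.0465,0,0,0.003,0.026],[0.0005,0.0008,0.0465,0,0,0.003,0.026],[0.0005,0.0008,0.0465,0,0,0.003,0.004],[0.0005,0.0008,0.0465,0,0,0.003,0.004],[0.0005,0.0008,0.0465,0,0,0.003,0.004],[0.0005,0.0008,0.0465,0,0,0.003,0.004]]' 40
python3 nudge.py '[[0,0,-0.01,0,0,0,0.004],[0,0,-0.025,0,0,0,0.004],[0,0,-0.04,0,0,0,0.004],[0,0,-0.06,0,0,0,0.004],[0,0,-0.09,0,0,0,0.004],[0,0,-0.13,0,0,0,0.004],[0,0,-0.15,0,0,0,0.004],[0,0,-0.15,0,0,0,0.004]]'
python3 go.py .42 -.27 .2 -.034
```

```text
clock: 23.65
ee_pos: [0.5359, 0.0762, 0.0587]
eef_rot: [-3.141, -0.002, 0.061]
force: [-2.0, 0.7, 7.4]
width: 0.0092
gripper_force: 40.4
clock: 24.45
ee_pos: [0.5372, 0.0757, 0.211]
eef_rot: [-3.141, -0.007, 0.06]
force: [-0.0, -0.5, -0.9]
width: 0.0093
gripper_force: 39.3
t 24.45 d [-0.1379  0.3381  0.0098] rot [-0.001 -0.007  0.094] rows 8
```

```bash
python3 nudge.py '[[-0.02,0.035,0.01,0,0,0.01,0.004],[-0.04,0.075,0.01,0,0,0.02,0.004],[-0.06,0.115,0.01,0,0,0.03,0.004],[-0.08,0.155,0.01,0,0,0.04,0.004],[-0.1,0.195,0.01,0,0,0.05,0.004],[-0.12,0.235,0.01,0,0,0.06,0.004],[-0.14,0.27,0.01,0,0,0.08,0.004],[-0.155,0.296,0.01,0,0,0.09,0.004],[-0.155,0.296,0.01,0,0,0.09,0.004],[-0.155,0.296,0.01,0,0,0.09,0.004]]'
cat > rack.py <<'E'
from h import *
c=cam("wrist");cv2.imwrite("pics/r_%d.png"%(robot.read_state()["clock"]*10),c["im"])
for o in topface(c,"rack"):
    print(o);(x,y),w=o[0],o[1]
    if o[2][0]>o[2][1]: pass
    for j in (-.04,0,.04): print(j,np.round([x-j*np.sin(w),y+j*np.cos(w)],4))
E
python3 rack.py; ls -t pics|head -1
```

```text
clock: 25.45
ee_pos: [0.3976, -0.2295, 0.1969]
eef_rot: [-3.141, 0.001, -0.031]
force: [0.7, 0.5, -0.6]
width: 0.0094
gripper_force: 39.3
(array([ 0.4406, -0.3505]), np.float64(-0.031), array([118.,  89.]), [[502, 87], [482, 198], [344, 197], [351, 88]])
-0.04 [ 0.4394 -0.3905]
0 [ 0.4406 -0.3505]
0.04 [ 0.4418 -0.3105]
r_255.png
```

```bash
python3 go.py .4409 -.3905 .125 -.031;  python3 go.py .4409 -.3905 .061 -.031
```

```text
t 25.5 d [0.0472 0.1607 0.0718] rot [-0.001  0.     0.002] rows 4
t 25.5 d [0.0473 0.1608 0.1358] rot [-0.001  0.     0.002] rows 5
```

View pics/r_255.png

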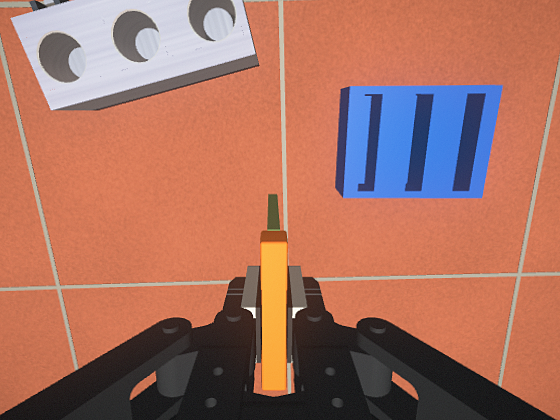

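The plate is held straight (strip at x≈273). Rack slots are at x≈370, 418 and 469, wells empty.

```bash
python3 nudge.py '[[0.012,0.04,0,0,0,0,0.004],[0.024,0.08,0.01,0,0,0,0.004],[0.036,0.12,0.03,0,0,0,0.004],[0.047,0.155,0.05,0,0,0,0.004],[0.047,0.1607,0.072,0,0,0.002,0.004],[0.047,0.1607,0.072,0,0,0.002,0.004],[0.047,0.1607,0.072,0,0,0.002,0.004],[0.047,0.1607,0.072,0,0,0.002,0.004]]'
python3 go.py .4409 -.3905 .061 -.031
```

```text
clock: 26.3
ee_pos: [0.442, -0.3895, 0.1264]
eef_rot: [-3.141, -0.001, -0.028]
force: [1.4, -0.0, 0.0]
width: 0.0091
gripper_force: 39.4
t 26.3 d [-0.0012  0.001   0.0654] rot [-0.    -0.001  0.003] rows 2
```

```bash
python3 nudge.py '[[-0.001,0.001,0.02,0,0,0.003,0.004],[-0.001,0.001,0.035,0,0,0.003,0.004],[-0.001,0.001,0.05,0,0,0.003,0.004],[-0.001,0.001,0.06,0,0,0.003,0.004],[-0.001,0.001,0.0655,0,0,0.003,0.004],[-0.001,0.001,0.0655,0,0,0.003,0.004]]'
```

```text
clock: 26.9
ee_pos: [0.4398, -0.3919, 0.0595]
eef_rot: [-3.141, 0.0, -0.034]
force: [0.1, -0.2, -0.9]
width: 0.0086
gripper_force: 39.4
```

```bash
python3 nudge.py '[[0,0,0,0,0,0,0.024],[0,0,0,0,0,0,0.024],[0,0,0,0,0,0,0.024],[0,0,-0.03,0,0,0,0.024],[0,0,-0.07,0,0,0,0.024],[0,0,-0.11,0,0,0,0.024],[-0.01,-0.04,-0.13,0,0,0,0.024],[-0.02,-0.08,-0.14,0,0,0,0.024],[-0.03,-0.12,-0.14,0,0,0,0.024],[-0.03,-0.16,-0.14,0,0,0,0.024]]'
python3 nudge.py '[[0,0,0,0,0,0,0.024],[0,0,0,0,0,0,0.024]]'
python3 rack.py; python3 strips.py; python3 go.py .5317 .1169 .105 .062
```

```text
clock: 27.9
ee_pos: [0.4136, -0.2303, 0.2007]
eef_rot: [3.141, -0.0, -0.036]
force: [1.5, -0.3, 0.4]
width: 0.0235
gripper_force: 0.0
clock: 28.1
ee_pos: [0.4156, -0.2307, 0.2003]
eef_rot: [3.141, -0.001, -0.032]
force: [0.2, -0.4, 0.6]
width: 0.024
gripper_force: 0.0
(array([ 0.4406, -0.3505]), np.float64(-0.032), array([118.,  89.]), [[494, 111], [470, 217], [342, 217], [348, 112]])
-0.04 [ 0.4393 -0.3905]
0 [ 0.4406 -0.3505]
0.04 [ 0.4419 -0.3105]
[490. 175.] [ 0.4381 -0.3907] [10. 64.] yaw -0.032
t 28.2 d [ 0.1037 -0.3535  0.0947] rot [ 0.001 -0.001 -0.098] rows 8
```

Plate 0 is seated: its strip reads 10×64 mm at z=.084, at the slot centre. Next, plate 1.

```bash
python3 nudge.py '[[0.013,-0.04,0,0,0,-0.01,0.026],[0.026,-0.085,0,0,0,-0.03,0.026],[0.039,-0.13,0,0,0,-0.05,0.026],[0.052,-0.175,0,0,0,-0.07,0.026],[0.065,-0.22,0,0,0,-0.08,0.026],[0.08,-0.265,0,0,0,-0.098,0.026],[0.095,-0.31,0,0,0,-0.098,0.026],[0.104,-0.3535,0.03,0,0,-0.098,0.026],[0.104,-0.3535,0.07,0,0,-0.098,0.026],[0.104,-0.3535,0.085,0,0,-0.098,0.026]]'
python3 nudge.py '[[0,0,0.005,0,0,0,0.026],[0,0,0.005,0,0,0,0.026],[0,0,0.005,0,0,0,0.026]]'
python3 go.py .5317 .1169 .058 .062
```

```text
clock: 29.2
ee_pos: [0.5305, 0.119, 0.1114]
eef_rot: [3.141, 0.004, 0.065]
force: [-0.9, -1.2, 0.2]
width: 0.0258
gripper_force: 0.0
clock: 29.5
ee_pos: [0.5324, 0.1176, 0.1107]
eef_rot: [3.142, -0.002, 0.062]
force: [-0.0, 0.9, -0.0]
width: 0.0261
gripper_force: 0.0
t 29.5 d [-0.0008  0.0006  0.0527] rot [ 0.    -0.002 -0.   ] rows 2
```

```bash
python3 nudge.py '[[-0.001,0.0006,0.025,0,0,0,0.026],[-0.001,0.0006,0.042,0,0,0,0.026],[-0.001,0.0006,0.0525,0,0,0,0.026],[-0.001,0.0006,0.0525,0,0,0,0.026],[-0.001,0.0006,0.0525,0,0,0,0.004],[-0.001,0.0006,0.0525,0,0,0,0.004],[-0.001,0.0006,0.0525,0,0,0,0.004],[-0.001,0.0006,0.0525,0,0,0,0.004]]' 40
python3 nudge.py '[[0,0,-0.01,0,0,0,0.004],[0,0,-0.025,0,0,0,0.004],[0,0,-0.04,0,0,0,0.004],[0,0,-0.06,0,0,0,0.004],[0,0,-0.09,0,0,0,0.004],[0,0,-0.13,0,0,0,0.004],[-0.01,0.04,-0.15,0,0,0,0.004],[-0.025,0.08,-0.15,0,0,0,0.004],[-0.04,0.12,-0.15,0,0,0,0.004],[-0.055,0.16,-0.15,0,0,0.02,0.004]]'
python3 nudge.py '[[-0.02,0.04,0,0,0,0.02,0.004],[-0.04,0.08,0,0,0,0.04,0.004],[-0.06,0.12,0,0,0,0.06,0.004],[-0.08,0.16,0,0,0,0.075,0.004],[-0.09,0.185,0,0,0,0.075,0.004],[-0.09,0.185,0,0,0,0.075,0.004],[-0.09,0.185,0,0,0,0.075,0.004]]'
python3 rack.py; python3 go.py .4416 -.3505 .125 -.032
```

```text
clock: 30.3
ee_pos: [0.531, 0.1179, 0.0582]
eef_rot: [-3.141, -0.002, 0.064]
force: [-0.4, -0.0, 6.6]
width: 0.0088
gripper_force: 41.0
clock: 31.3
ee_pos: [0.4847, -0.0469, 0.2081]
eef_rot: [3.141, -0.001, 0.044]
force: [0.6, -0.4, -1.0]
width: 0.0089
gripper_force: 40.0
clock: 32.0
ee_pos: [0.4035, -0.2343, 0.2076]
eef_rot: [-3.141, -0.0, -0.033]
force: [0.0, 1.2, -1.2]
width: 0.0092
gripper_force: 40.0
(array([ 0.441 , -0.3503]), np.float64(-0.033), array([118.,  89.]), [[486, 95], [462, 201], [337, 201], [344, 96]])
-0.04 [ 0.4397 -0.3903]
0 [ 0.441  -0.3503]
0.04 [ 0.4423 -0.3103]
t 32.05 d [0.041  0.1161 0.0826] rot [-0.001 -0.001  0.002] rows 3
```

```bash
python3 nudge.py '[[0.012,0.04,0,0,0,0,0.004],[0.026,0.08,0.01,0,0,0,0.004],[0.0395,0.116,0.03,0,0,0,0.004],[0.0395,0.116,0.06,0,0,0,0.004],[0.0395,0.116,0.082,0,0,0.001,0.004],[0.0395,0.116,0.082,0,0,0.001,0.004],[0.0395,0.116,0.082,0,0,0.001,0.004],[0.0395,0.116,0.082,0,0,0.001,0.004]]'
python3 go.py .4403 -.3504 .06 -.032
```

```text
clock: 32.85
ee_pos: [0.441, -0.3509, 0.1267]
eef_rot: [3.141, -0.002, -0.031]
force: [-0.4, 0.0, -1.4]
width: 0.009
gripper_force: 40.0
t 32.85 d [-0.0008 -0.0006  0.0667] rot [ 0.001 -0.002  0.001] rows 2
```

```bash
python3 nudge.py '[[-0.001,0,0.02,0,0,0.001,0.004],[-0.001,0,0.035,0,0,0.001,0.004],[-0.001,0,0.05,0,0,0.001,0.004],[-0.001,0,0.06,0,0,0.001,0.004],[-0.001,0,0.066,0,0,0.001,0.004],[-0.001,0,0.066,0,0,0.001,0.004]]'
python3 nudge.py '[[0,0,0,0,0,0,0.022],[0,0,0,0,0,0,0.022],[0,0,0,0,0,0,0.022],[0,0,-0.03,0,0,0,0.022],[0,0,-0.07,0,0,0,0.022],[0,0,-0.11,0,0,0,0.022],[-0.01,-0.04,-0.13,0,0,0,0.022],[-0.02,-0.08,-0.14,0,0,0,0.022],[-0.03,-0.12,-0.14,0,0,0,0.022],[-0.03,-0.12,-0.14,0,0,0,0.022]]'
python3 nudge.py '[[0,0,0,0,0,0,0.024],[0,0,0,0,0,0,0.024]]'
python3 rack.py; python3 strips.py; python3 go.py .529 .1566 .105 .062
```

```text
clock: 33.45
ee_pos: [0.4388, -0.3512, 0.0593]
eef_rot: [-3.142, -0.0, -0.033]
force: [0.1, 0.4, 0.5]
width: 0.0092
gripper_force: 40.1
clock: 34.45
ee_pos: [0.4113, -0.2245, 0.2001]
eef_rot: [-3.138, 0.002, -0.025]
force: [0.0, -0.5, -0.6]
width: 0.022
gripper_force: 0.0
clock: 34.65
ee_pos: [0.413, -0.2316, 0.1995]
eef_rot: [3.14, -0.001, -0.035]
force: [-0.6, 0.2, -1.1]
width: 0.0242
gripper_force: 0.0
(array([ 0.4407, -0.3504]), np.float64(-0.035), array([118.,  89.]), [[493, 107], [469, 214], [341, 214], [346, 109]])
-0.04 [ 0.4393 -0.3904]
0 [ 0.4407 -0.3504]
0.04 [ 0.4421 -0.3104]
[437. 171.] [ 0.4392 -0.352 ] [ 9. 64.] yaw -0.033
[492. 170.] [ 0.4384 -0.3914] [10. 63.] yaw -0.03
t 34.75 d [ 0.1023 -0.3924  0.094 ] rot [ 0.001 -0.    -0.097] rows 9
```

Both plates are seated. Next, plate 2.

```bash
python3 nudge.py '[[0.011,-0.042,0,0,0,-0.01,0.026],[0.022,-0.087,0,0,0,-0.03,0.026],[0.033,-0.133,0,0,0,-0.05,0.026],[0.044,-0.179,0,0,0,-0.07,0.026],[0.055,-0.225,0,0,0,-0.08,0.026],[0.067,-0.27,0,0,0,-0.097,0.026],[0.08,-0.315,0,0,0,-0.097,0.026],[0.093,-0.36,0,0,0,-0.097,0.026],[0.102,-0.3925,0.03,0,0,-0.097,0.026],[0.102,-0.3925,0.07,0,0,-0.097,0.026]]'
python3 nudge.py '[[0,0,0.02,0,0,0,0.026],[0,0,0.02,0,0,0,0.026],[0,0,0.02,0,0,0,0.026]]'
python3 go.py .529 .1566 .058 .062
```

```text
clock: 35.75
ee_pos: [0.5316, 0.1661, 0.1298]
eef_rot: [-3.135, -0.009, 0.07]
force: [0.4, 0.8, -0.8]
width: 0.026
gripper_force: 0.0
clock: 36.05
ee_pos: [0.5282, 0.1578, 0.1093]
eef_rot: [3.141, -0.0, 0.062]
force: [-1.1, -0.2, 0.6]
width: 0.0259
gripper_force: 0.0
t 36.05 d [0.0007 0.0012 0.0513] rot [ 0. -0.  0.] rows 2
```

```bash
python3 nudge.py '[[0.0007,0.001,0.025,0,0,0,0.026],[0.0007,0.001,0.042,0,0,0,0.026],[0.0007,0.001,0.0512,0,0,0,0.026],[0.0007,0.001,0.0512,0,0,0,0.026],[0.0007,0.001,0.0512,0,0,0,0.004],[0.0007,0.001,0.0512,0,0,0,0.004],[0.0007,0.001,0.0512,0,0,0,0.004],[0.0007,0.001,0.0512,0,0,0,0.004]]' 40
python3 nudge.py '[[0,0,-0.01,0,0,0,0.004],[0,0,-0.025,0,0,0,0.004],[0,0,-0.04,0,0,0,0.004],[0,0,-0.06,0,0,0,0.004],[0,0,-0.09,0,0,0,0.004],[0,0,-0.13,0,0,0,0.004],[-0.01,0.04,-0.15,0,0,0,0.004],[-0.025,0.08,-0.15,0,0,0,0.004],[-0.04,0.12,-0.15,0,0,0,0.004],[-0.055,0.165,-0.15,0,0,0.02,0.004]]'
python3 nudge.py '[[-0.015,0.04,0,0,0,0.02,0.004],[-0.03,0.085,0,0,0,0.04,0.004],[-0.045,0.13,0,0,0,0.06,0.004],[-0.06,0.175,0,0,0,0.075,0.004],[-0.08,0.215,0,0,0,0.075,0.004],[-0.08,0.215,0,0,0,0.075,0.004],[-0.08,0.215,0,0,0,0.075,0.004]]'
python3 rack.py; python3 go.py .4416 -.3104 .125 -.034
```

```text
clock: 36.85
ee_pos: [0.5293, 0.1577, 0.0593]
eef_rot: [-3.141, -0.002, 0.064]
force: [-0.2, -1.3, 5.4]
width: 0.0094
gripper_force: 40.9
clock: 37.85
ee_pos: [0.4832, -0.0114, 0.209]
eef_rot: [-3.141, -0.001, 0.045]
force: [1.0, -0.9, -0.5]
width: 0.0092
gripper_force: 39.8
clock: 38.55
ee_pos: [0.4126, -0.2299, 0.2085]
eef_rot: [3.141, -0.0, -0.035]
force: [0.1, 0.3, -1.1]
width: 0.0092
gripper_force: 39.8
(array([ 0.4588, -0.3467]), np.float64(-0.036), array([118.,  89.]), [[488, 84], [469, 191], [337, 191], [343, 84]])
-0.04 [ 0.4574 -0.3867]
0 [ 0.4588 -0.3467]
0.04 [ 0.4602 -0.3067]
t 38.6 d [0.0306 0.0811 0.0835] rot [-0.    -0.001  0.003] rows 3
```

The rack has been knocked about 18 mm. I'll measure it again before placing.

```bash
python3 nudge.py '[[0.005,0.0,0,0,0,0,0.004],[0.005,0,0,0,0,0,0.004],[0.005,0,0,0,0,0,0.004]]'
python3 rack.py;python3 strips.py;  python3 go.py .4600 -.3067 .125 -.036
```

```text
clock: 38.9
ee_pos: [0.4193, -0.2279, 0.2082]
eef_rot: [-3.141, -0.0, -0.029]
force: [0.1, 0.4, -1.5]
width: 0.0094
gripper_force: 39.8
(array([ 0.4587, -0.3467]), np.float64(-0.038), array([118.,  89.]), [[490, 94], [471, 200], [339, 198], [346, 93]])
-0.04 [ 0.4572 -0.3867]
0 [ 0.4587 -0.3467]
0.04 [ 0.4602 -0.3067]
[274. 311.] [ 0.3251 -0.2256] [ 22. 143.] yaw -0.033
[466. 153.] [ 0.4574 -0.3718] [10. 63.] yaw -0.04
[411. 152.] [ 0.4591 -0.3315] [10. 62.] yaw -0.039
t 39.0 d [0.0436 0.0771 0.0831] rot [-0.     0.     0.006] rows 3
```

The knock also made the two seated plates lean about 0.2 rad towards +y, with strips 15 mm off the slot centres, within limits. I'll put the last plate 2.5 mm to the +y side of its slot so the finger clears its neighbour.

```bash
python3 nudge.py '[[0.015,0.03,0,0,0,0,0.004],[0.03,0.055,0.01,0,0,0.006,0.004],[0.0436,0.0746,0.03,0,0,0.006,0.004],[0.0436,0.0746,0.055,0,0,0.006,0.004],[0.0436,0.0746,0.065,0,0,0.006,0.004],[0.0436,0.0746,0.065,0,0,0.006,0.004],[0.0436,0.0746,0.065,0,0,0.006,0.004],[0.0436,0.0746,0.065,0,0,0.006,0.004]]'
python3 go.py .4602 -.3042 .061 -.037;python3 rack.py;python3 strips.py
```

```text
clock: 39.8
ee_pos: [0.4603, -0.3049, 0.1443]
eef_rot: [3.141, -0.002, -0.037]
force: [0.3, -0.0, -0.9]
width: 0.0092
gripper_force: 39.8
t 39.8 d [-0.0003 -0.0007  0.0833] rot [ 0.001 -0.002  0.   ] rows 2
(array([ 0.4588, -0.3467]), np.float64(-0.038), array([118.,  89.]), [[420, 157], [405, 275], [303, 274], [250, 230], [292, 156]])
-0.04 [ 0.4573 -0.3867]
0 [ 0.4588 -0.3467]
0.04 [ 0.4603 -0.3067]
[273. 312.] [ 0.4067 -0.3033] [ 16. 108.] yaw -0.037
[384. 237.] [ 0.4576 -0.3722] [10. 63.] yaw -0.034
[317. 237.] [ 0.4591 -0.332 ] [ 9. 63.] yaw -0.033
```

```bash
python3 - <<'E'
import cv2,glob,os
f=max(glob.glob('pics/r_*.png'),key=os.path.getmtime);cv2.imwrite('pics/view.png',cv2.imread(f))
E
```

```text
(no output)
```

View pics/view.png

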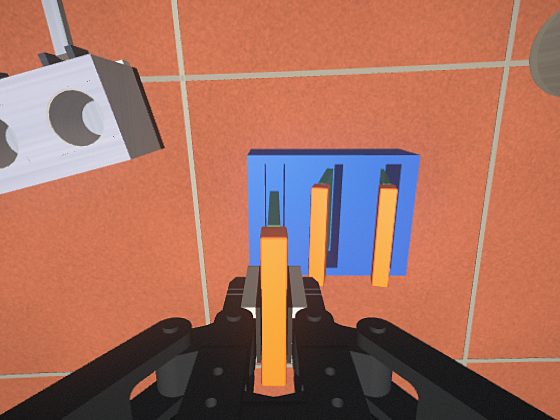

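The held plate (x≈274) lines up with its slot (265–285). The neighbours lean towards it, strips at x≈318 and 385. I'll lower it slowly.

```bash
python3 nudge.py '[[0,-0.0007,0.025,0,0,0,0.004],[0,-0.0007,0.04,0,0,0,0.004],[0,-0.0007,0.05,0,0,0,0.004],[0,-0.0007,0.055,0,0,0,0.004],[0,-0.0007,0.06,0,0,0,0.004],[0,-0.0007,0.06,0,0,0,0.004]]'
```

```text
clock: 40.5
ee_pos: [0.4598, -0.3043, 0.083]
eef_rot: [3.142, -0.0, -0.037]
force: [-0.7, -0.2, -0.3]
width: 0.0093
gripper_force: 39.9
```

```bash
python3 nudge.py '[[0,0,0.006,0,0,0,0.004],[0,0,0.012,0,0,0,0.004],[0,0,0.017,0,0,0,0.004],[0,0,0.022,0,0,0,0.004],[0,0,0.022,0,0,0,0.004]]'; python3 strips.py
```

```text
clock: 41.0
ee_pos: [0.4593, -0.304, 0.0603]
eef_rot: [-3.141, 0.001, -0.037]
force: [0.3, 0.2, -0.8]
width: 0.0093
gripper_force: 39.9
[274. 312.] [ 0.4584 -0.3044] [10. 64.] yaw -0.037
[454. 296.] [ 0.463 -0.372] [11. 53.] yaw -0.034
[348. 280.] [ 0.4721 -0.3324] [10. 38.] yaw -0.046
```

```bash
python3 nudge.py '[[0,0,0,0,0,0,0.016],[0,0,0,0,0,0,0.018],[0,0,0,0,0,0,0.018],[0,0,-0.015,0,0,0,0.018],[0,0,-0.04,0,0,0,0.018],[0,0,-0.08,0,0,0,0.018],[0,-0.02,-0.12,0,0,0,0.022],[-0.02,-0.06,-0.14,0,0,0,0.03],[-0.04,-0.1,-0.14,0,0,0,0.034],[-0.04,-0.1,-0.14,0,0,0,0.034]]'
python3 nudge.py '[[0,0,0,0,0,0,0.034],[0,0,0,0,0,0,0.034]]'
python3 rack.py; python3 strips.py;python3 go.py .635 -.169 .1 .2213
```

```text
clock: 42.05
ee_pos: [0.4203, -0.1971, 0.2018]
eef_rot: [-3.138, 0.004, -0.03]
force: [0.4, -0.7, 0.8]
width: 0.034
gripper_force: 0.0
clock: 42.25
ee_pos: [0.4241, -0.2039, 0.2012]
eef_rot: [3.141, -0.001, -0.038]
force: [0.2, 0.5, 0.5]
width: 0.0342
gripper_force: 0.0
(array([ 0.459 , -0.3467]), np.float64(-0.039), array([118.,  89.]), [[524, 96], [485, 204], [368, 204], [376, 97]])
-0.04 [ 0.4574 -0.3867]
0 [ 0.459  -0.3467]
0.04 [ 0.4606 -0.3067]
[410. 159.] [ 0.4593 -0.3046] [10. 63.] yaw -0.044
[504. 158.] [ 0.4571 -0.3716] [11. 62.] yaw -0.038
[447. 158.] [ 0.4592 -0.3311] [10. 63.] yaw -0.04
t 42.35 d [ 0.2094 -0.0434  0.101 ] rot [ 0.001 -0.    -0.26 ] rows 5
```

All three plates are down in the slots. Now I lift the levers by gripping each paddle and raising it, starting with lever 0.

```bash
python3 nudge.py '[[0.04,-0.01,0,0,0,-0.05,0.034],[0.08,-0.02,0,0,0,-0.1,0.034],[0.12,-0.03,0.01,0,0,-0.15,0.034],[0.165,-0.04,0.04,0,0,-0.2,0.034],[0.2094,-0.0434,0.06,0,0,-0.26,0.034],[0.2094,-0.0434,0.1,0,0,-0.26,0.034],[0.2094,-0.0434,0.1,0,0,-0.26,0.034],[0.2094,-0.0434,0.1,0,0,-0.26,0.034]]' 25
python3 go.py .635 -.1695 .014 .2213
python3 - <<'E'
from h import *
c=cam("wrist")
for a,r,q in blobs(c,(0,190,120),(4,255,255),100): print(a,np.round(r[0]),np.round(r[1]),np.round(onz(c,r[0],.034),4))
E
```

```text
clock: 43.15
ee_pos: [0.6332, -0.1683, 0.1001]
eef_rot: [-3.141, 0.003, 0.221]
force: [-1.0, -1.1, 0.9]
width: 0.0343
gripper_force: 0.0
t 43.15 d [0.0018 0.0016 0.0861] rot [-0.     0.003  0.   ] rows 2
1186.5 [190. 232.] [37. 34.] [ 0.6233 -0.1178  0.034 ]
1254.5 [103. 232.] [37. 36.] [ 0.6115 -0.0655  0.034 ]
```

```bash
python3 nudge.py '[[0.002,0.002,0.03,0,0,0,0.034],[0.002,0.002,0.06,0,0,0,0.034],[0.002,0.002,0.08,0,0,0,0.034],[0.002,0.002,0.086,0,0,0,0.034],[0.002,0.002,0.086,0,0,0,0.015],[0.002,0.002,0.086,0,0,0,0.015],[0.002,0.002,0.086,0,0,0,0.015],[0.002,0.002,0.086,0,0,0,0.015]]'
python3 nudge.py '[[0,0,-0.008,0,0,0,0.015],[0,0,-0.016,0,0,0,0.015],[0,0,-0.024,0,0,0,0.015],[0,0,-0.032,0,0,0,0.015],[0,0,-0.039,0,0,0,0.015],[0,0,-0.044,0,0,0,0.015],[0,0,-0.044,0,0,0,0.015]]'
```

```text
clock: 44.0
ee_pos: [0.6368, -0.1689, 0.0165]
eef_rot: [3.141, -0.0, 0.223]
force: [-3.7, 0.9, 4.2]
width: 0.0211
gripper_force: 28.1
clock: 44.7
ee_pos: [0.6346, -0.1694, 0.0595]
eef_rot: [-3.141, 0.004, 0.222]
force: [-6.2, 0.7, 0.2]
width: 0.0213
gripper_force: 25.6
```

```bash
python3 nudge.py '[[0,0,-0.003,0,0,0,0.015],[0,0,-0.003,0,0,0,0.015],[0,0,-0.003,0,0,0,0.034],[0,0,-0.003,0,0,0,0.034],[0,0,-0.003,0,0,0,0.034],[0,0,-0.045,0,0,0,0.034],[0,-0.027,-0.045,0,0,0,0.034],[0,-0.054,-0.045,0,0,0,0.034],[0,-0.054,-0.045,0,0,0,0.034],[0,-0.054,-0.045,0,0,0,0.034]]'
python3 go.py .6233 -.1175 .014 .2213
python3 - <<'E'
from h import *
c=cam("wrist")
for a,r,q in blobs(c,(0,190,120),(4,255,255),100): print(a,np.round(r[0]),np.round(r[1]),np.round(onz(c,r[0],.034),4),np.round(onz(c,r[0],.077),4))
E
```

```text
clock: 45.7
ee_pos: [0.6257, -0.1153, 0.1047]
eef_rot: [3.141, -0.002, 0.225]
force: [0.9, -0.6, 0.1]
width: 0.0343
gripper_force: 0.0
t 45.7 d [-0.003   0.0015  0.0907] rot [ 0.    -0.002  0.003] rows 2
1536.0 [376. 260.] [39. 46.] [ 0.6222 -0.1852  0.034 ] [ 0.6375 -0.1679  0.077 ]
1138.5 [274. 237.] [36. 33.] [ 0.6232 -0.1172  0.034 ] [ 0.6383 -0.1136  0.077 ]
161.0 [190. 236.] [33. 37.] [ 0.6116 -0.0649  0.034 ] [ 0.6291 -0.0718  0.077 ]
```

```bash
python3 nudge.py '[[-0.002,0.002,0.03,0,0,0.003,0.034],[-0.002,0.002,0.06,0,0,0.003,0.034],[-0.002,0.002,0.08,0,0,0.003,0.034],[-0.002,0.002,0.09,0,0,0.003,0.034],[-0.002,0.002,0.09,0,0,0.003,0.015],[-0.002,0.002,0.09,0,0,0.003,0.015],[-0.002,0.002,0.09,0,0,0.003,0.015],[-0.002,0.002,0.09,0,0,0.003,0.015]]'
python3 nudge.py '[[0,0,-0.008,0,0,0,0.015],[0,0,-0.016,0,0,0,0.015],[0,0,-0.024,0,0,0,0.015],[0,0,-0.032,0,0,0,0.015],[0,0,-0.039,0,0,0,0.015],[0,0,-0.044,0,0,0,0.015],[0,0,-0.047,0,0,0,0.015],[0,0,-0.047,0,0,0,0.015]]'
python3 nudge.py '[[0,0,0,0,0,0,0.034],[0,0,0,0,0,0,0.034],[0,0,0,0,0,0,0.034],[0,0,-0.043,0,0,0,0.034],[0,-0.027,-0.043,0,0,0,0.034],[0,-0.054,-0.043,0,0,0,0.034],[0,-0.054,-0.043,0,0,0,0.034],[0,-0.054,-0.043,0,0,0,0.034]]'
python3 go.py .6115 -.065 .014 .2213
```

```text
clock: 46.55
ee_pos: [0.6228, -0.1168, 0.014]
eef_rot: [-3.139, 0.0, 0.221]
force: [-0.3, 5.1, -6.3]
width: 0.0214
gripper_force: 27.4
clock: 47.35
ee_pos: [0.6199, -0.1175, 0.0603]
eef_rot: [-3.139, 0.006, 0.22]
force: [-4.8, 4.5, -6.2]
width: 0.0211
gripper_force: 26.8
clock: 48.15
ee_pos: [0.6121, -0.0659, 0.1047]
eef_rot: [3.141, -0.001, 0.221]
force: [-0.4, -0.6, -0.5]
width: 0.034
gripper_force: 0.0
t 48.15 d [-0.0005 -0.0011  0.0907] rot [ 0.001 -0.001 -0.   ] rows 2
```

```bash
python3 nudge.py '[[0,-0.001,0.03,0,0,0,0.034],[0,-0.001,0.06,0,0,0,0.034],[0,-0.001,0.08,0,0,0,0.034],[0,-0.001,0.09,0,0,0,0.034],[0,-0.001,0.09,0,0,0,0.015],[0,-0.001,0.09,0,0,0,0.015],[0,-0.001,0.09,0,0,0,0.015],[0,-0.001,0.09,0,0,0,0.015]]'
python3 nudge.py '[[0,0,-0.008,0,0,0,0.015],[0,0,-0.016,0,0,0,0.015],[0,0,-0.024,0,0,0,0.015],[0,0,-0.032,0,0,0,0.015],[0,0,-0.039,0,0,0,0.015],[0,0,-0.044,0,0,0,0.015],[0,0,-0.047,0,0,0,0.015],[0,0,-0.047,0,0,0,0.015]]'
python3 nudge.py '[[0,0,0,0,0,0,0.034],[0,0,0,0,0,0,0.034],[0,0,0,0,0,0,0.034],[0,0,-0.04,0,0,0,0.034],[0,0,-0.08,0,0,0,0.034],[-0.04,0,-0.11,0,0,0,0.034],[-0.08,0,-0.14,0,0,0,0.034],[-0.12,0,-0.17,0,0,0,0.034],[-0.16,0,-0.19,0,0,0,0.034],[-0.2,0,-0.2,0,0,0,0.034]]'
python3 nudge.py '[[0,0,0,0,0,0,0.034],[0,0,0,0,0,0,0.034]]'
python3 - <<'E'
from h import *
c=cam("wrist");s=cam("scene");d=cam("side")
for n,cc,am in(("w",c,100),("s",s,15)):
    for a,r,q in blobs(cc,(0,190,120),(4,255,255),am,(200,200,270,250) if n=="s" else None): print(n,a,np.round(r[0]),np.round(onz(cc,r[0],.077),4))
for a,r,q in blobs(s,*GREEN,10): print("g",np.round(r[0]),np.round(onz(s,r[0],.061),4))
b=cv2.resize(s["im"][140:260,120:400],None,fx=2.8,fy=2.8,interpolation=cv2.INTER_CUBIC);cv2.imwrite("pics/end.png",b)
E
```

```text
clock: 48.95
ee_pos: [0.6109, -0.0641, 0.0141]
eef_rot: [-3.141, 0.0, 0.22]
force: [-1.2, 4.5, -5.8]
width: 0.0212
gripper_force: 27.6
clock: 49.75
ee_pos: [0.608, -0.0648, 0.0607]
eef_rot: [-3.14, 0.006, 0.22]
force: [-3.9, 4.2, -5.9]
width: 0.0211
gripper_force: 27.0
clock: 50.75
ee_pos: [0.4158, -0.1097, 0.2634]
eef_rot: [3.139, -0.004, 0.219]
force: [-0.0, -0.1, 0.2]
width: 0.034
gripper_force: 0.0
clock: 50.95
ee_pos: [0.4163, -0.1094, 0.2621]
eef_rot: [3.14, -0.002, 0.218]
force: [0.7, 0.9, 0.6]
width: 0.0338
gripper_force: 0.0
s 55.5 [220. 245.] [ 0.6496 -0.1681  0.077 ]
s 51.5 [239. 237.] [ 0.6365 -0.1165  0.077 ]
s 45.5 [257. 225.] [ 0.6117 -0.0649  0.077 ]
g [362. 162.] [0.4531 0.2803 0.061 ]
g [380. 161.] [0.4615 0.3345 0.061 ]
g [358. 148.] [0.4015 0.2859 0.061 ]
```

View pics/end.png

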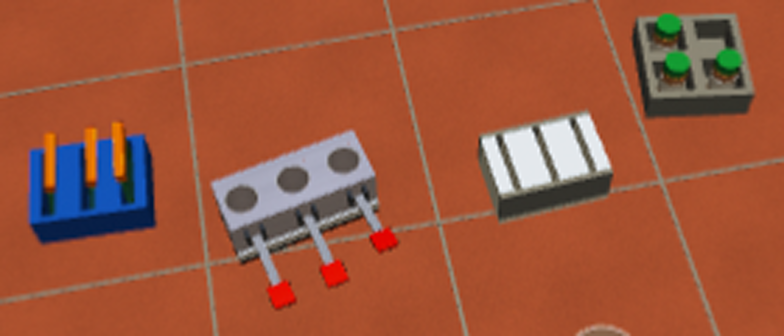

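The picture shows vials and plates in place, and lever 2 up at (384,240). Levers 0 and 1, at (282,294) and (334,272), have partly dropped: the wide knuckles brushed the raised neighbour. I'll measure their heights.

```bash
cat > lev.py <<'E'
from h import *
s=cam("scene")
for a,r,q in blobs(s,(0,190,120),(4,255,255),15,(200,200,270,260)):
    o,d=ray(s,r[0]);n=np.array([.9756,.2195])
    # paddle's place along the block's x axis is known: solve height
    k=n@np.array([.5346,-.1922])+ .103 + (0)
    t=(k-n@o[:2])/(n@d[:2]);X=o+t*d;print(np.round(r[0],1),np.round(X,4))
E
python3 lev.py; python3 go.py .6233 -.1175 .12 .2213
python3 - <<'E'
from h import *
s=cam("scene")
for z in (.034,.05,.077): print(z,np.round(proj(s,[[.6351,-.1697,z],[.6233,-.1175,z],[.6115,-.065,z]]),1).tolist())
E
```

```text
[220.  244.8] [ 0.6351 -0.1695  0.0491]
[238.9 236.8] [ 0.6231 -0.1163  0.0519]
[256.6 225.2] [ 0.6115 -0.0649  0.0767]
t 51.15 d [0.1988 0.0541 0.1411] rot [ 0.    -0.001 -0.001] rows 5
0.034 [[220.6, 247.3], [239.0, 240.0], [257.2, 232.8]]
0.05 [[219.9, 244.7], [238.5, 237.3], [257.0, 230.0]]
0.077 [[218.7, 240.0], [237.7, 232.5], [256.5, 225.1]]
```

```bash
python3 nudge.py '[[0.045,0.01,0,0,0,0,0.032],[0.09,0.025,0,0.05,0,0,0.032],[0.135,0.04,0.02,0.12,0,0,0.032],[0.17,0.052,0.05,0.2,0,0,0.032],[0.199,0.052,0.09,0.25,0,0,0.032],[0.199,0.052,0.13,0.25,0,0,0.032],[0.199,0.052,0.16,0.25,0,0,0.032],[0.199,0.052,0.16,0.25,0,0,0.032],[0.199,0.052,0.16,0.25,0,0,0.032]]'
python3 - <<'E'
from h import *
s=robot.read_state();print(s["ee_pos"]);M=R.from_euler('xyz',s["eef_rot"])
print(np.round(M.inv().apply(np.array([.6233,-.1155,.038])-s["ee_pos"]),4), "up27",np.round(M.inv().apply([0,0,.027]),4))
E
python3 lev.py
```

```text
clock: 52.1
ee_pos: [0.622, -0.1154, 0.1009]
eef_rot: [-2.891, 0.0, 0.22]
force: [0.3, 0.4, -0.2]
width: 0.0323
gripper_force: 0.0
[ 0.62195295 -0.11541163  0.10093231]
[0.0013 0.016  0.0609] up27 [-0.     -0.0067 -0.0262]
[220.1 244.8] [ 0.635  -0.1692  0.0491]
[238.9 236.8] [ 0.6231 -0.1163  0.0519]
[256.7 225.4] [ 0.6115 -0.0647  0.0753]
```

```bash
python3 nudge.py '[[0.001,0.008,0.03,0,0,0,0.032],[0.001,0.013,0.05,0,0,0,0.032],[0.001,0.016,0.061,0,0,0,0.032],[0.001,0.016,0.061,0,0,0,0.032],[0.001,0.016,0.061,0,0,0,0.015],[0.001,0.016,0.061,0,0,0,0.015],[0.001,0.016,0.061,0,0,0,0.015],[0.001,0.016,0.061,0,0,0,0.015]]' 30
python3 lev.py
python3 nudge.py '[[0,-0.002,-0.008,0,0,0,0.015],[0,-0.004,-0.016,0,0,0,0.015],[0,-0.006,-0.023,0,0,0,0.015],[0,-0.007,-0.028,0,0,0,0.015],[0,-0.0075,-0.03,0,0,0,0.015],[0,-0.0075,-0.03,0,0,0,0.015]]'
python3 lev.py
```

```text
clock: 52.95
ee_pos: [0.6228, -0.1136, 0.0398]
eef_rot: [-2.889, -0.001, 0.221]
force: [-2.6, 4.8, 3.0]
width: 0.021
gripper_force: 29.6
[220. 246.] [ 0.6352 -0.1703  0.0425]
[238.6 237.2] [ 0.6233 -0.1173  0.0504]
[256.7 225.4] [ 0.6115 -0.0647  0.0753]
clock: 53.6
ee_pos: [0.6187, -0.1156, 0.0654]
eef_rot: [-2.889, 0.008, 0.223]
force: [-2.5, 4.7, -23.6]
width: 0.0208
gripper_force: 31.4
[220.1 244.8] [ 0.635  -0.1692  0.0491]
[237.8 232.6] [ 0.6233 -0.1174  0.0766]
[256.7 225.4] [ 0.6115 -0.0647  0.0753]
```

```bash
python3 nudge.py '[[0,0.0005,0.003,0,0,0,0.03],[0,0.0005,0.003,0,0,0,0.034],[0,0.0005,0.003,0,0,0,0.034],[0,-0.006,-0.02,0,0,0,0.034],[0,-0.012,-0.05,0,0,0,0.034],[0,-0.02,-0.08,0,0,0,0.034],[0,-0.02,-0.08,0,0,0,0.034]]'
python3 lev.py
python3 - <<'E'
from h import *
s=robot.read_state();print(s["ee_pos"]);M=R.from_euler('xyz',s["eef_rot"])
for z in(.11,.038): print(np.round(M.inv().apply(np.array([.6351,-.1677,z])-s["ee_pos"]),4))
E
```

```text
clock: 54.35
ee_pos: [0.6276, -0.1174, 0.1579]
eef_rot: [-2.897, -0.012, 0.218]
force: [0.0, 1.0, 0.0]
width: 0.0341
gripper_force: 0.0
[220.1 244.8] [ 0.635  -0.1692  0.0491]
[237.7 232.4] [ 0.6234 -0.1175  0.0779]
[256.6 225.2] [ 0.6115 -0.0649  0.0767]
[ 0.62599529 -0.117293    0.15549373]
[-0.0024  0.0607  0.0316]
[-0.003   0.0783  0.1015]
```

```bash
python3 nudge.py '[[0,0.03,0,0,0,0,0.032],[0,0.058,0.01,0,0,0,0.032],[-0.001,0.061,0.032,0,0,0,0.032],[-0.001,0.061,0.032,0,0,0,0.032],[-0.001,0.061,0.032,0,0,0,0.032]]'
python3 - <<'E'
from h import *
s=robot.read_state();print(s["ee_pos"]);M=R.from_euler('xyz',s["eef_rot"])
for z in(.038,): print(np.round(M.inv().apply(np.array([.6351,-.1677,z])-s["ee_pos"]),4))
E
```

```text
clock: 54.9
ee_pos: [0.633, -0.1658, 0.1054]
eef_rot: [-2.89, 0.0, 0.22]
force: [-0.3, -0.0, 0.9]
width: 0.032
gripper_force: 0.0
[ 0.63297793 -0.16583459  0.10536345]
[0.0017 0.019  0.0647]
```

```bash
python3 nudge.py '[[0.0015,0.01,0.03,0,0,0,0.032],[0.0015,0.016,0.052,0,0,0,0.032],[0.0015,0.019,0.064,0,0,0,0.032],[0.0015,0.019,0.064,0,0,0,0.032],[0.0015,0.019,0.064,0,0,0,0.015],[0.0015,0.019,0.064,0,0,0,0.015],[0.0015,0.019,0.064,0,0,0,0.015],[0.0015,0.019,0.064,0,0,0,0.015]]' 30
python3 lev.py
python3 nudge.py '[[0,-0.002,-0.008,0,0,0,0.015],[0,-0.004,-0.016,0,0,0,0.015],[0,-0.006,-0.023,0,0,0,0.015],[0,-0.007,-0.028,0,0,0,0.015],[0,-0.0075,-0.03,0,0,0,0.015],[0,-0.0075,-0.03,0,0,0,0.015]]'
python3 lev.py
```

```text
clock: 55.7
ee_pos: [0.6348, -0.1663, 0.0399]
eef_rot: [-2.888, 0.0, 0.222]
force: [-3.0, 4.1, -0.8]
width: 0.0213
gripper_force: 29.6
[219.9 244.8] [ 0.6351 -0.1698  0.0493]
[237.7 232.4] [ 0.6234 -0.1175  0.0779]
[256.6 225.2] [ 0.6115 -0.0649  0.0767]
clock: 56.35
ee_pos: [0.6309, -0.1683, 0.0661]
eef_rot: [-2.889, 0.008, 0.223]
force: [-2.1, 3.9, -23.7]
width: 0.021
gripper_force: 31.3
[218.6 240.3] [ 0.6352 -0.17    0.0758]
[237.7 232.4] [ 0.6234 -0.1175  0.0779]
[256.6 225.2] [ 0.6115 -0.0649  0.0767]
```

Lever 0 is at its stop and the others are still up. I'll release, retreat and do a final check.

```bash
python3 nudge.py '[[0,0.0005,0.003,0,0,0,0.03],[0,0.0005,0.003,0,0,0,0.034],[0,0.0005,0.003,0,0,0,0.034],[0,-0.006,-0.02,0,0,0,0.034],[0,-0.012,-0.05,0,0,0,0.034],[0,-0.024,-0.095,0,0,0,0.034],[0,-0.036,-0.14,0,0,0,0.034],[0,-0.046,-0.18,0,0,0,0.034],[0,-0.046,-0.18,0,0,0,0.034]]'
python3 nudge.py '[[-0.05,0,0,0,0,0,0.034],[-0.1,0,0,-0.1,0,0,0.034],[-0.15,0,0,-0.2,0,0,0.034],[-0.2,-0.01,0,-0.25,0,0,0.034],[-0.2,-0.01,0,-0.25,0,0,0.034],[-0.2,-0.01,0,-0.25,0,0,0.034]]'
python3 lev.py
python3 - <<'E'
from h import *
s=cam("scene")
for a,r,q in blobs(s,*GREEN,10): print("g",np.round(r[0]),np.round(onz(s,r[0],.061),4))
b=cv2.resize(s["im"][130:310,60:480],None,fx=1.9,fy=1.9,interpolation=cv2.INTER_CUBIC);cv2.imwrite("pics/end2.png",b)
E
python3 rack.py; python3 strips.py
```

```text
clock: 57.3
ee_pos: [0.6403, -0.17, 0.2646]
eef_rot: [-2.9, -0.016, 0.218]
force: [0.5, 0.5, 0.6]
width: 0.0342
gripper_force: 0.0
clock: 57.9
ee_pos: [0.437, -0.2032, 0.259]
eef_rot: [3.14, -0.001, 0.219]
force: [1.0, -0.1, 0.4]
width: 0.0341
gripper_force: 0.0
[218.6 240.3] [ 0.6352 -0.17    0.0758]
[237.7 232.6] [ 0.6234 -0.1175  0.0767]
[256.6 225.2] [ 0.6115 -0.0649  0.0767]
g [362. 162.] [0.4531 0.2803 0.061 ]
g [380. 161.] [0.4615 0.3345 0.061 ]
g [358. 148.] [0.4015 0.2859 0.061 ]
(array([ 0.459 , -0.3473]), np.float64(-0.034), array([118.,  89.]), [[371, 144], [481, 172], [432, 246], [345, 225]])
-0.04 [ 0.4576 -0.3873]
0 [ 0.459  -0.3473]
0.04 [ 0.4604 -0.3073]
[453. 216.] [ 0.4572 -0.3716] [10. 63.] yaw -0.036
[412. 205.] [ 0.4594 -0.331 ] [10. 63.] yaw -0.045
[385. 199.] [ 0.4598 -0.3045] [ 9. 63.] yaw -0.038
```

View pics/end2.png

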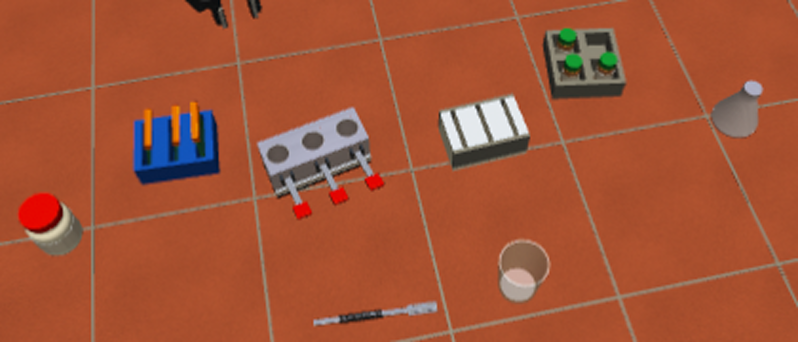

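All three levers are back at their starting pixels. The vials stand in the crate (588,55), the plates are in the rack (175,125), and the bystanders are in place. Handing in.

```bash
python3 -c "
from bench import robot
print(robot.sign_off())"
```

```text
the job is handed in; nothing more can be done
None
```

I handed the job in: all three vials stand in the crate, all three plates are down in the rack slots (two lean about 0.2 rad after the rack was knocked mid-run), all levers are back up and the bystanders look untouched; sign-off returned no verdict.

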